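# Put four swapped microscope things back in their own trays

### The arm

A 7-joint arm with a two-finger parallel gripper is mounted at the origin on a cart in front of the work surface, level with it; the furniture and walls round the work are solid. World frame = base frame: x ahead of the robot, y to its left, z up, the work surface at z = 0. Lengths are in mm, angles in rad, forces in N, time in s.
With the tool pointing down it reaches from about 425 to 875 mm from the base axis. Payload 8.4 kg.
Tool frame: the origin (TCP) lies midway between the tips of the shut fingers; the grasp point (between the pads) lies 19 mm behind it; z points along the fingers, y is the direction in which the jaws open and shut (so a half turn about z gives the same grasp; the last joint's range is limited). The gripper opens to 87 mm and grips with 3 to 60 N. Pads are 19 mm wide; open, the fingers measure 117 mm over their backs; the gripper's body (75 mm by 190 mm) begins 51 mm behind the grasp point.
Start: joints at [1.127, 0.333, 0.04, 1.465, -0.013, 1.343, -0.059], TCP at [219.682, -611.722, 222.546] pointing down, gripper open.
Joint ranges: [-2.58, 2.58], [-0.38, 2.09], [-1.3, 1.39], [0.25, 2.4], [-1.5, 4.64], [0.08, 2.09], [-2.65, 2.65]. Speed limits (rad/s): [2.22, 2.22, 2.79, 2.79, 3.14, 3.14, 3.14].

### API

Orientations are given as a rotation vector (axis times angle).
In Python, from plant import env, capture, ticket gives the robot as it stands.
- The arm moves only by the tool carry_out, never from a script. Its argument "targets" is a list of rows, each an object with "fingers": the opening, from -1 (shut) to 1 (fully open), so that 0 is half open; "slide": the shift along the tool's x, y, z in m, a list of three; "delta_rot": the turn, a rotation vector about the tool's x, y, z in rad, a list of three. A call has 1 to 12 rows; each row is the pose to reach, as a shift and turn from the pose commanded when the call began, along the tool's axes at that moment; what a row does not reach only later rows make up. A row lasts 1/8 s, in which the tool goes at most 62.5 mm and 10.7 degrees, less where a joint would pass 70% of its speed; a pose out of reach is approached as far as the arm can. A call with a gripper value outside its range is refused whole. The fingers move at their own pace and stop on an object; "grip_force" is the grip in N (left out, the last holds). Time passes only in rows, so rows that repeat a pose let the fingers close. It gives the time, the measured TCP pose, the force and the opening at its end, in the units of the state.
- env.read_state(): the state, without advancing time (a new reading comes with each control period).
- capture(name): name is "side" or "top" or "wrist"; returns a dict with "pixels" (480x640x3 uint8, red, green, blue), "z_map" (480x640 float32, mm along the optical axis (not along the pixel's ray), 0 where there is no reading), "vfov" (degrees; the focal length in pixels is half the picture's height over the tangent of half this angle, whatever the lens; pixels are square), "cx", "cy" (the principal point, pixels), "world_from_camera" (4x4, takes a point from camera to world coordinates); the wrist camera has in their place "T_tool_cam" (4x4, takes a point from camera to tool coordinates, whose origin is the TCP and whose axes are the flange's). Camera axes: x right, y up, looking along -z (the intrinsics and any distortion apply to the point x, -y, -z); pixel columns grow to the right and rows downward; lengths in mm; the calibration is good to about 2 mm. A picture is of the moment at which its call begins: read the wrist's pose just before it.
- ticket.job_done(): hands the job in, once; it reports no verdict.
The state is a dict: "time": time; "joint_pos": joint angles; "joint_velocities": joint speeds; "tau": joint torques, N m; "ee_pos": TCP position; "ee_rot": TCP orientation; "ft_force": force on the tool from outside, world axes, zero at the start; "moment": the same for the moment, N m; "width": finger opening in mm.
Only numpy, scipy, OpenCV 4.12 (cv2) and the standard library are available. Lean on these libraries where they do the work, as an engineer would, in place of code of your own. Each camera call takes 0.05 s, during which the arm holds its last target.

### The job

The four small things in the wooden trays at the microscope bench have been put in each other's trays. Swap them round so that the tall brown bottle with the black dropper top stands upright in the middle of the round tray, the black eyepiece in the square tray, the small brown bottle with the white dropper top in the triangular tray, and the black canister with the cream lid in the oblong tray; the cork mat is free for setting something down on the way. Do not tip any of them over, and leave the small glass beaker where it stands.

Things in the scene. Friction and masses are not known exactly. Their poses are not given: they have to be found in the camera images.
- stain_bottle: Tall brown glass dropper bottle with a black dropper top: round body 32 mm in diameter up to 47 mm high, then narrower (about 24 mm), 86 mm high in all. Grip round the body. Loose, about 60 g. Origin: centre of its underside (within 1 mm of its axis), z up through its top. At the start it stands upright in one of the wrong trays.
- eyepiece: Black microscope eyepiece standing on its eye cup: round, stepped, 36 mm in diameter at the widest, 43 mm high; grips like a plain 36 mm cylinder. Loose, about 48 g. Origin: centre of its underside (within 1 mm of its axis), z up through its top. At the start it stands upright in one of the wrong trays.
- oil_bottle: Small brown glass dropper bottle with a white dropper top: round body 26 mm in diameter up to 34 mm high, then narrower (about 20 mm), 71 mm high in all. Grip round the body. Loose, about 35 g. Origin: centre of its underside (within 1 mm of its axis), z up through its top. At the start it stands upright in one of the wrong trays.
- canister: Round black plastic canister with a cream screw lid (fixed): body 34 mm in diameter up to 46 mm high, lid 37 mm in diameter, 64 mm high in all. Loose, about 90 g. Origin: centre of its underside (within 1 mm of its axis), z up through its top. At the start it stands upright in one of the wrong trays.
- round_tray: Round wooden tray, 90 mm across over the rim. The floor inside is 4 mm above the bench, the rounded rim 8 mm. Fixed to the bench. Origin: centre, at bench level, z up; it may be turned any way about z.
- square_tray: Square wooden tray, 82 mm a side over the rim. The floor inside is 4 mm above the bench, the rounded rim 8 mm. Fixed to the bench. Origin: centre, at bench level, z up; it may be turned any way about z.
- triangle_tray: Wooden tray in the shape of an equal-sided triangle, sides about 107 mm, centre 31 mm from each side. The floor inside is 4 mm above the bench, the rounded rim 8 mm. Fixed to the bench. Origin: centre, at bench level, z up; it may be turned any way about z.
- oblong_tray: Rectangular wooden tray, 110 by 64 mm over the rim (long side along its x). The floor inside is 4 mm above the bench, the rounded rim 8 mm. Fixed to the bench. Origin: centre, at bench level, z up; it may be turned any way about z.
- mat: Square cork mat, 95 mm a side, 4 mm thick, empty at the start: the spare place. Fixed to the bench. Origin: centre of its underside, at bench level.
- beaker: Small empty glass beaker, 54 mm in diameter (60 mm with the lip), 70 mm high, 55 g, loose, standing on the bench among the trays; not to be moved. Origin: centre of its underside.
There are look-alikes about, which are no part of the job. What is shaped like the round_tray but pink is not meant.

How it is judged:
By the outcome, as a careful person would: the job done as asked, in the order asked, and still so for the second after the job is handed in, with the robot touching nothing.
It also fails if it takes over 144 s, if anything falls off the work surface, if the arm or the gripper's body presses on something with over 40 N, if the wrist force passes 120 N, or if a joint passes its speed limit or range.

## Working session

There is one attempt and no reset: what is moved stays moved. The work goes in short steps, Python scripts to look and compute and a tool call to move; the robot and the scene stay as the last step left them, time stands still between calls to the robot, and variables do not carry over. Pictures are saved under pics/ and viewed, and the job is handed in when it is done.

Besides the shell and the picture viewer there is one more tool, called as name(argument=value, ...), one argument or row to a line, values as JSON. carry_out: Moves the arm, as the interface text tells. Its arguments: {"type":"object","properties":{"targets":{"type":"array"},"grip_force":{"type":"number"}},"required":["targets"]}

```bash
ls; mkdir -p pics; python3 - <<'E'
from plant import env, capture, ticket
import cv2, numpy as np
print(env.read_state())
for n in ("side","top","wrist"):
    d=capture(n)
    cv2.imwrite(f"pics/{n}0.png",d["pixels"][:,:,::-1])
    print(n,{k:v for k,v in d.items() if k not in("pixels","z_map")}, (d["z_map"]>0).mean())
    np.savez(f"{n}0.npz",**d)
E
```

```text
pics
{'time': 0.0, 'joint_pos': array([ 1.12679284,  0.33390982,  0.03986185,  1.46631865, -0.01338555,
        1.34329349, -0.05851929]), 'joint_velocities': array([ 0.00140382, -0.00219969, -0.00014915, -0.00017461,  0.00018574,
       -0.00022694, -0.00046148]), 'tau': array([ 2.81481116e-04, -6.56359577e+01,  1.33525752e+00, -4.03799379e+01,
       -5.97988022e-02,  4.46854904e-02,  1.54637492e-04]), 'ee_pos': array([ 219.51424721, -611.28986263,  221.63662924]), 'ee_rot': array([-3.09343693e+00, -5.38625324e-01,  6.36865811e-04]), 'ft_force': array([-0.70454881,  0.14408188, -0.24272499]), 'moment': array([-0.00462183,  0.04583111, -0.000244  ]), 'width': 87.13277395008669}
side {'vfov': 53.17648666633956, 'cx': 316.8424613955203, 'cy': 232.09925608718788, 'world_from_camera': array([[-9.28994381e-01,  1.48040716e-01, -3.39195203e-01,
         7.67085901e+01],
       [-3.69885848e-01, -3.40675337e-01,  8.64363797e-01,
         1.32105582e+03],
       [ 1.24055950e-02,  9.28452617e-01,  3.71243640e-01,
         4.95691595e+02],
       [ 0.00000000e+00,  0.00000000e+00,  0.0000000
[... 278 characters left out ...]
71e-02,  1.29576707e-03,
         2.46458997e+02],
       [ 3.15248526e-03,  1.74425553e-01,  9.84665318e-01,
         1.86413568e+03],
       [ 0.00000000e+00,  0.00000000e+00,  0.00000000e+00,
         1.00000000e+00]])} 0.9960904947916667
wrist {'vfov': 67.13776408969714, 'cx': 320.1952328029325, 'cy': 237.4352570470192, 'T_tool_cam': array([[-1.15436993e-04,  9.70766662e-01,  2.40025154e-01,
         6.51651229e+01],
       [ 9.99999985e-01,  1.43753708e-04, -1.00465786e-04,
         4.46010988e-01],
       [-1.32033342e-04,  2.40025139e-01, -9.70766664e-01,
        -1.61859026e+02],
       [ 0.00000000e+00,  0.00000000e+00,  0.00000000e+00,
         1.00000000e+00]])} 0.9510221354166667
```

View pics/side0.png

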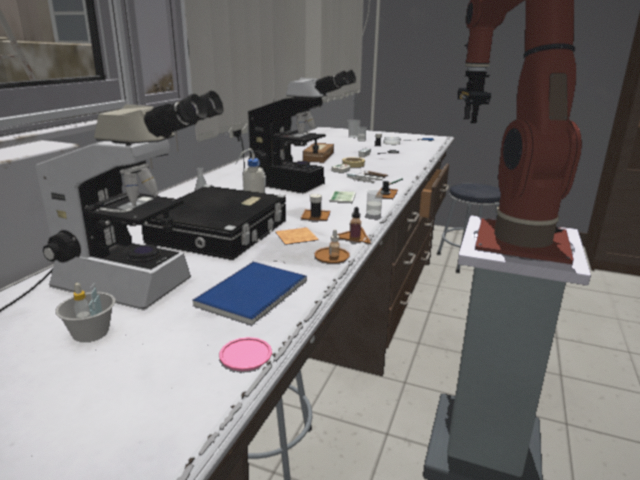

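View pics/top0.png

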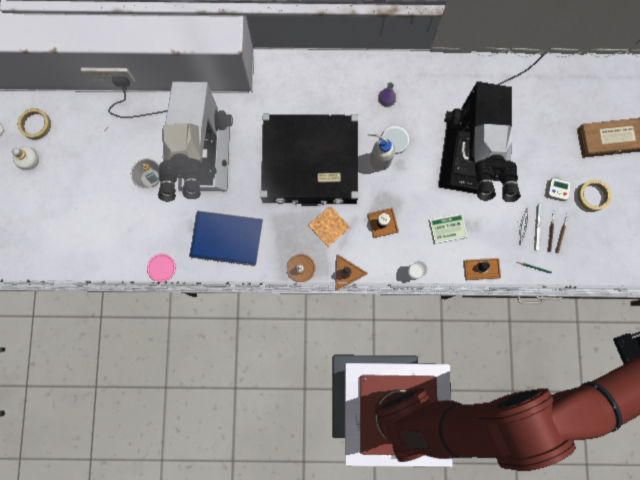

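View pics/wrist0.png

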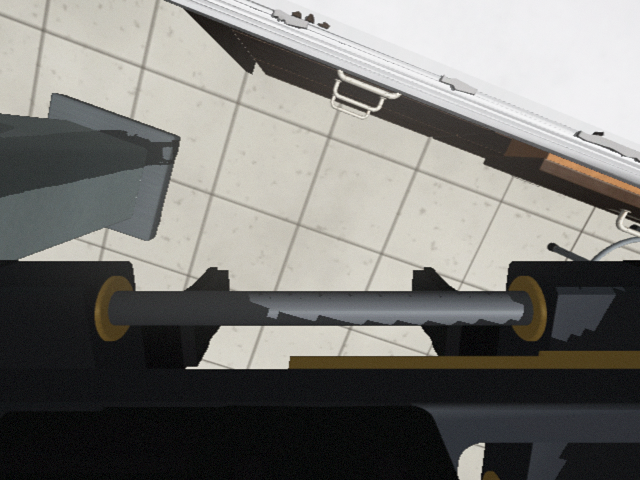

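```bash
cat > h.py <<'E'
import numpy as np, cv2
from scipy.spatial.transform import Rotation as R
def f_of(d): return 240/np.tan(np.radians(float(d["vfov"]))/2)
def T_of(d):
    if "world_from_camera" in d: return d["world_from_camera"]
    return tool(d["pos"],d["rot"])@d["T_tool_cam"]
def tool(pos,rot):
    T=np.eye(4);T[:3,:3]=R.from_rotvec(rot).as_matrix();T[:3,3]=pos;return T
def ray(d,u,v):
    f=f_of(d);T=T_of(d)
    r=np.stack([(np.asarray(u,float)-d["cx"])/f,-(np.asarray(v,float)-d["cy"])/f,-np.ones(np.shape(u))],-1)
    return T[:3,3],r@T[:3,:3].T
def onplane(d,u,v,z):
    o,r=ray(d,u,v); t=(z-o[2])/r[...,2]; return o+r*t[...,None]
def depthpt(d,u,v):
    o,r=ray(d,u,v); z=d["z_map"][np.asarray(v,int),np.asarray(u,int)]; return o+r*z[...,None]
def proj(d,p):
    T=np.linalg.inv(T_of(d)); q=np.asarray(p,float)@T[:3,:3].T+T[:3,3]; f=f_of(d)
    return np.stack([d["cx"]+f*q[...,0]/-q[...,2], d["cy"]-f*q[...,1]/-q[...,2]],-1)
def load(n): return dict(np.load(n+".npz"))
def snap(name,fn):
    from plant import env,capture
    s=env.read_state(); d=capture(name); d=dict(d); d["pos"]=s["ee_pos"]; d["rot"]=s["ee_rot"]
    np.savez(fn+".npz",**d); cv2.imwrite("pics/%s.png"%fn,d["pixels"][:,:,::-1]); return d
E
python3 - <<'E'
from h import *
d=load("top0")
for n,(u,v) in dict(oblongeye=(482,268),oblL=(466,268),oblR=(499,268),round=(301,267),tri=(350,272),sq=(382,222),mat=(328,226),beaker=(415,270),bench1=(260,275),bench2=(560,250),pink=(161,267),boxtop=(310,150),b3=(40,250)).items():
    print(n,depthpt(d,u,v).round(),onplane(d,u,v,8).round())
im=d["pixels"][190:300,270:510]
cv2.imwrite("pics/topcrop.png",cv2.resize(im,None,fx=3.3,fy=3.3,interpolation=cv2.INTER_CUBIC)[:,:,::-1])
d=load("side0")
im=d["pixels"][150:280,260:420]
cv2.imwrite("pics/sidecrop.png",cv2.resize(im,None,fx=4.5,fy=4.5,interpolation=cv2.INTER_CUBIC)[:,:,::-1])
E
```

```text
oblongeye [ 440. -261.   38.] [ 445. -269.    8.]
oblL [ 445. -221.    2.] [ 444. -219.    8.]
oblR [ 445. -322.    8.] [ 445. -322.    8.]
round [433. 293.  72.] [442. 295.   8.]
tri [422. 144.  48.] [428. 142.   8.]
sq [573.  49.  74.] [588.  41.   8.]
mat [572. 212.  10.] [573. 212.   8.]
beaker [433. -57.  31.] [436. -60.   8.]
bench1 [417. 423.  -5.] [415. 422.   8.]
bench2 [ 506. -521.   -3.] [ 504. -516.    8.]
pink [438. 733.  -2.] [437. 731.   8.]
boxtop [797. 271.  82.] [823. 272.   8.]
b3 [ 489. 1118.   -6.] [ 486. 1112.    8.]
```

View pics/topcrop.png

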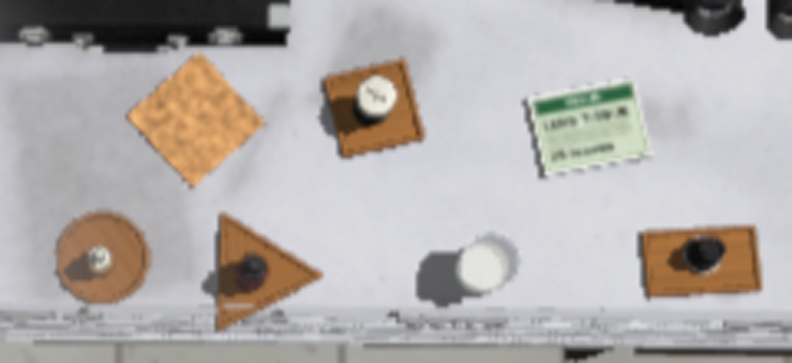

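View pics/sidecrop.png

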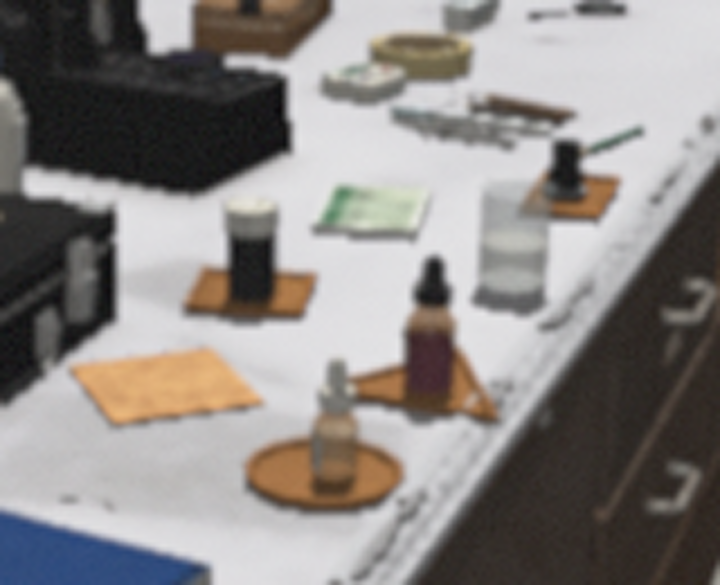

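```bash
cat > mv.py <<'E'
import sys,json
from h import *
from plant import env
# usage: mv.py x y z yaw(deg of tool x in world) ; relative to commanded pose in cmd.json
try: c=json.load(open("cmd.json"))
except Exception: c=dict(pos=[219.682,-611.722,222.546],yaw=None)
s=env.read_state()
if c["yaw"] is None:
    M=R.from_rotvec(s["ee_rot"]).as_matrix(); c["yaw"]=float(np.degrees(np.arctan2(M[1,0],M[0,0])))
def Rm(y): return (R.from_euler('z',y,degrees=True)*R.from_rotvec([np.pi,0,0])).as_matrix()
def show(): 
    M=R.from_rotvec(s["ee_rot"]).as_matrix()
    print("cmd",c,"meas",s["ee_pos"].round(1),"yaw",round(float(np.degrees(np.arctan2(M[1,0],M[0,0]))),2),"tilt",np.degrees(np.arccos(-M[2,2])).round(2),"w",round(s["width"],1),"t",s["time"],"F",s["ft_force"].round(1))
if len(sys.argv)>1 and sys.argv[1]=="did":   # did dx dy dz(m, tool) rz(rad)
    a=list(map(float,sys.argv[2:])); c["pos"]=(np.array(c["pos"])+Rm(c["yaw"])@np.array(a[:3])*1000).tolist()
    c["yaw"]-=np.degrees(a[3]) if len(a)>3 else 0
    json.dump(c,open("cmd.json","w")); show()
elif len(sys.argv)>1:
    show(); p=np.array(list(map(float,sys.argv[1:4]))); y=float(sys.argv[4]) if len(sys.argv)>4 else c["yaw"]
    print("slide m",(Rm(c["yaw"]).T@(p-c["pos"])/1000).round(4),"rz",round(float(-np.radians(y-c["yaw"])),4))
else: show()
E
python3 mv.py 430 -150 250 0
```

```text
cmd {'pos': [219.682, -611.722, 222.546], 'yaw': 19.75435640380313} meas [ 219.5 -611.4  221.9] yaw 19.75 tilt 0.07 w 87.1 t 0.15 F [ 0.2 -0.5 -0. ]
slide m [ 0.354  -0.3635 -0.0275] rz 0.3448
```

carry_out(
  targets=[
    {"fingers": 1, "slide": [0.0, 0.0, -0.0275], "delta_rot": [0, 0, 0.15]},
    {"fingers": 1, "slide": [0.354, -0.3635, -0.0275], "delta_rot": [0, 0, 0.3448]},
    {"fingers": 1, "slide": [0.354, -0.3635, -0.0275], "delta_rot": [0, 0, 0.3448]},
    {"fingers": 1, "slide": [0.354, -0.3635, -0.0275], "delta_rot": [0, 0, 0.3448]},
    {"fingers": 1, "slide": [0.354, -0.3635, -0.0275], "delta_rot": [0, 0, 0.3448]},
    {"fingers": 1, "slide": [0.354, -0.3635, -0.0275], "delta_rot": [0, 0, 0.3448]},
    {"fingers": 1, "slide": [0.354, -0.3635, -0.0275], "delta_rot": [0, 0, 0.3448]},
    {"fingers": 1, "slide": [0.354, -0.3635, -0.0275], "delta_rot": [0, 0, 0.3448]},
    {"fingers": 1, "slide": [0.354, -0.3635, -0.0275], "delta_rot": [0, 0, 0.3448]},
    {"fingers": 1, "slide": [0.354, -0.3635, -0.0275], "delta_rot": [0, 0, 0.3448]},
    {"fingers": 1, "slide": [0.354, -0.3635, -0.0275], "delta_rot": [0, 0, 0.3448]},
    {"fingers": 1, "slide": [0.354, -0.3635, -0.0275], "delta_rot": [0, 0, 0.3448]},
  ],
)

```text
time: 1.65
ee_pos: [429.4, -151.5, 249.9]
ee_rot: [3.142, -0.004, -0.001]
ft_force: [0.0, -0.8, -0.3]
width: 87.0
```

```bash
python3 mv.py did .354 -.3635 -.0275 .3448; python3 -c "
from h import *
snap('wrist','w1')"; python3 mv.py 430 210 250 0
```

```text
cmd {'pos': [574.5453664514789, -249.06480490975582, 250.04599999999994], 'yaw': np.float64(-19.891828638647176)} meas [ 429.4 -151.5  249.9] yaw -0.14 tilt 0.03 w 87.0 t 1.65 F [ 0.  -0.8 -0.3]
cmd {'pos': [574.5453664514789, -249.06480490975582, 250.04599999999994], 'yaw': -19.891828638647176} meas [ 429.3 -151.5  249.9] yaw -0.16 tilt 0.03 w 86.7 t 1.7 F [ 0.7 -0.2  0.3]
slide m [-0.2921 -0.3825  0.    ] rz -0.3472
```

View pics/w1.png

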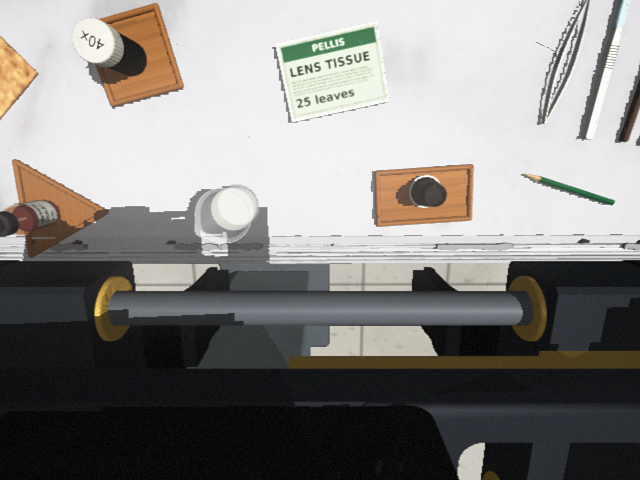

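```bash
echo '{"pos":[430,-150,250.05],"yaw":0.0}' > cmd.json; python3 mv.py 430 190 250
```

```text
cmd {'pos': [430, -150, 250.05], 'yaw': 0.0} meas [ 429.3 -151.5  249.9] yaw -0.16 tilt 0.03 w 86.7 t 1.7 F [ 0.7 -0.2  0.3]
slide m [ 0.   -0.34  0.  ] rz -0.0
```

carry_out(
  targets=[
    {"fingers": 1, "slide": [0, -0.34, 0], "delta_rot": [0, 0, 0]},
    {"fingers": 1, "slide": [0, -0.34, 0], "delta_rot": [0, 0, 0]},
    {"fingers": 1, "slide": [0, -0.34, 0], "delta_rot": [0, 0, 0]},
    {"fingers": 1, "slide": [0, -0.34, 0], "delta_rot": [0, 0, 0]},
    {"fingers": 1, "slide": [0, -0.34, 0], "delta_rot": [0, 0, 0]},
    {"fingers": 1, "slide": [0, -0.34, 0], "delta_rot": [0, 0, 0]},
    {"fingers": 1, "slide": [0, -0.34, 0], "delta_rot": [0, 0, 0]},
    {"fingers": 1, "slide": [0, -0.34, 0], "delta_rot": [0, 0, 0]},
    {"fingers": 1, "slide": [0, -0.34, 0], "delta_rot": [0, 0, 0]},
    {"fingers": 1, "slide": [0, -0.34, 0], "delta_rot": [0, 0, 0]},
  ],
)

```text
time: 2.95
ee_pos: [430.3, 189.0, 250.1]
ee_rot: [3.141, -0.003, 0.0]
ft_force: [-0.3, 0.5, 0.3]
width: 87.1
```

```bash
python3 mv.py did 0 -.34 0 0; python3 -c "
from h import *
snap('wrist','w2')"
```

```text
cmd {'pos': [430.0, 190.0, 250.04999999999998], 'yaw': np.float64(0.0)} meas [430.3 189.  250.1] yaw -0.1 tilt 0.02 w 87.1 t 2.95 F [-0.3  0.5  0.3]
```

View pics/w2.png

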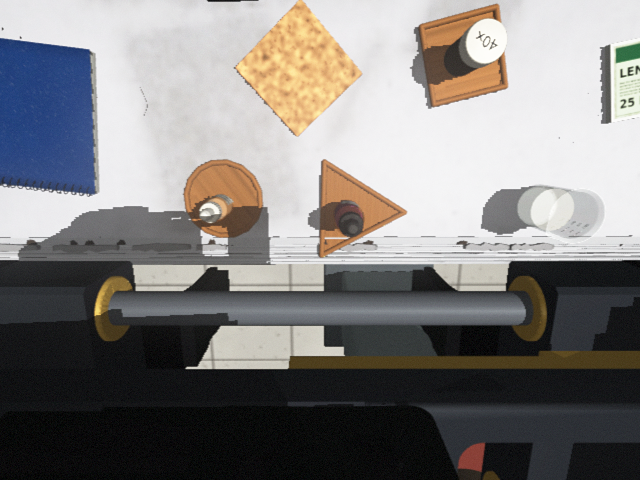

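```bash
cat > seg.py <<'E'
from h import *
def trays(fn,zz=6):
    d=load(fn); im=d["pixels"]; hsv=cv2.cvtColor(im,cv2.COLOR_RGB2HSV)
    m=((hsv[...,0]>5)&(hsv[...,0]<22)&(hsv[...,1]>90)&(hsv[...,2]>60)).astype(np.uint8)*255
    m[262:]=0
    m=cv2.morphologyEx(m,cv2.MORPH_CLOSE,np.ones((5,5)))
    m=cv2.morphologyEx(m,cv2.MORPH_OPEN,np.ones((5,5)))
    out=im.copy()
    for c in cv2.findContours(m,cv2.RETR_EXTERNAL,cv2.CHAIN_APPROX_NONE)[0]:
        if cv2.contourArea(c)<1500: continue
        h=cv2.convexHull(c)[:,0]
        P=onplane(d,h[:,0],h[:,1],zz)[:,:2]
        r=cv2.minAreaRect(P.astype(np.float32)); e=cv2.minEnclosingCircle(P.astype(np.float32)); t=cv2.minEnclosingTriangle(P.astype(np.float32)[:,None])
        print(fn,"px",h.mean(0).round(),"rect",np.round(r[0],1),np.round(r[1],1),round(r[2],1),"circ",np.round(e[0],1),round(e[1],1),"tri",t[1][:,0].mean(0).round(1),round(t[0]**.5*1.52,1),"bbox",cv2.boundingRect(h))
        cv2.polylines(out,[h[:,None]],True,(0,255,0),1)
    cv2.imwrite(f"pics/{fn}_seg.png",out[:270,:,::-1])
if __name__=="__main__":
    trays("w1");trays("w2")
E
python3 seg.py
```

```text
w1 px [419. 195.] rect [ 442.4 -268.2] [ 62.4 108.1] 3.8 circ [ 442.6 -268.2] 61.4 tri [ 435.8 -284.8] 172.7 bbox (375, 165, 98, 61)
w1 px [ 44. 211.] rect [427.  142.3] [ 91.8 108.9] 88.3 circ [427.3 157.9] 61.7 tri [427.  154.4] 116.8 bbox (13, 160, 89, 96)
w1 px [136.  64.] rect [586.7  39.9] [81.3 81.1] 13.7 circ [586.8  39.8] 56.0 tri [599.3  35.8] 143.1 bbox (99, 4, 84, 102)
w2 px [354. 207.] rect [426.8 140.6] [ 95.1 107.8] 88.6 circ [427.2 155.6] 62.7 tri [426.7 155. ] 115.5 bbox (320, 161, 85, 95)
w2 px [221. 198.] rect [440.1 298.3] [86.8 85.9] 89.9 circ [440.2 298.2] 44.3 tri [438.3 300.9] 150.5 bbox (184, 160, 78, 77)
w2 px [461.  53.] rect [586.6  40.6] [81.2 81.2] 13.7 circ [586.9  40.5] 55.6 tri [572.3  47.6] 169.4 bbox (419, 5, 88, 101)
w2 px [294.  80.] rect [574.6 211. ] [94.6 94.9] 42.5 circ [575.  210.9] 63.9 tri [561.3 215.9] 195.9 bbox (237, 0, 123, 134)
```

```bash
python3 -c "
import cv2,numpy as np
a=cv2.imread('pics/w1_seg.png');b=cv2.imread('pics/w2_seg.png');cv2.imwrite('pics/segs.png',np.vstack([a,b]))"
```

```text
(no output)
```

View pics/segs.png

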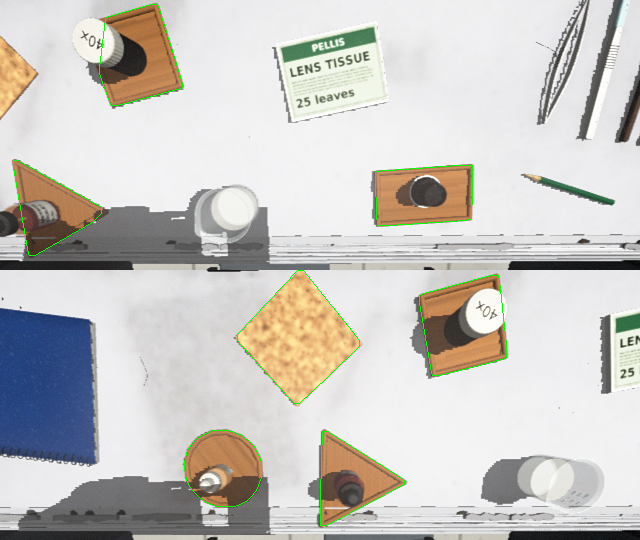

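```bash
python3 - <<'E'
from h import *
def crop(fn,u,v,s=30,k=6):
    im=load(fn)["pixels"][max(v-s,0):v+s,max(u-s,0):u+s]; im=cv2.resize(im,(360,360),interpolation=cv2.INTER_CUBIC)[:,:,::-1].copy()
    for i in range(0,360,60): cv2.putText(im,str(max(u-s,0)+i//6),(i,10),0,.35,(0,0,255),1);cv2.putText(im,str(max(v-s,0)+i//6),(0,i+10),0,.35,(0,0,255),1);im[::2,i]=(0,0,255);im[i,::2]=(0,0,255)
    return im
a=np.hstack([crop("w2",215,205),crop("w2",347,215)])
cv2.imwrite("pics/c1.png",a)
cv2.imwrite("pics/c2.png",np.hstack([crop("w2",482,45),crop("w1",428,190)]))
E
```

```text
(no output)
```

View pics/c1.png

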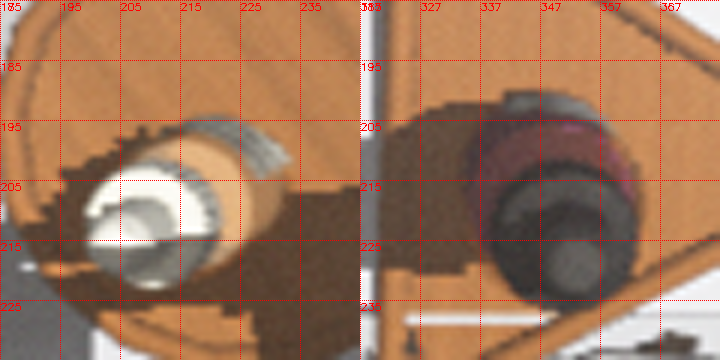

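View pics/c2.png

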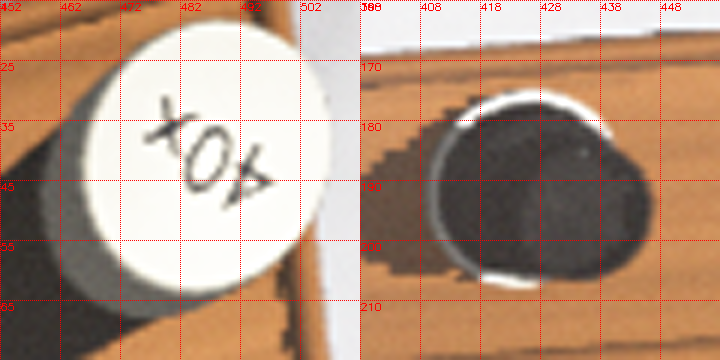

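```bash
python3 - <<'E'
from h import *
a=load("w2");b=load("w1")
print("can",onplane(a,486.5,41,68)); print("oil tip",onplane(a,204.7,213.7,75)," cap z45",onplane(a,210.2,212.5,45))
print("stain tip",onplane(a,352.8,229.5,90)); print("eye top",onplane(b,433.8,194,47),"ring",onplane(b,425.2,191.5,8))
print("beaker rim", onplane(b,233,207,72))
for n,d,u,v in (("can",a,486,41),("oil",a,205,213),("st",a,353,230),("eye",b,434,194)): print(n,depthpt(d,u,v).round(1))
for n,p in (("oilbody",(438,294,36)),):print(proj(a,p))
E
python3 mv.py 433 293 120
```

```text
can [585.06456507  44.57034144  68.        ]
oil tip [435.6029849  297.58267387  75.        ]  cap z45 [431.50213105 301.55269127  45.        ]
stain tip [423.40394397 158.79340495  90.        ]
eye top [ 449.2619602  -266.60561238   47.        ] ring [ 447.20843597 -269.05164677    8.        ]
beaker rim [440.52041408 -69.32032737  72.        ]
can [585.2  44.7  67.3]
oil [436.1 297.5  74.1]
st [423.1 158.7  90.7]
eye [ 448.6 -268.5   41.7]
[219.48095834 204.87517719]
cmd {'pos': [430.0, 190.0, 250.04999999999998], 'yaw': 0.0} meas [430.2 189.2 250.1] yaw -0.08 tilt 0.02 w 87.2 t 3.0 F [ 0.4 -0.1 -1.1]
slide m [ 0.003 -0.103  0.13 ] rz -0.0
```

```bash
python3 mv.py 436 298 110;python3 mv.py 436 298 13
```

```text
cmd {'pos': [430.0, 190.0, 250.04999999999998], 'yaw': 0.0} meas [430.2 189.2 250.1] yaw -0.08 tilt 0.02 w 87.2 t 3.0 F [ 0.4 -0.1 -1.1]
slide m [ 0.006 -0.108  0.14 ] rz -0.0
cmd {'pos': [430.0, 190.0, 250.04999999999998], 'yaw': 0.0} meas [430.2 189.2 250.1] yaw -0.08 tilt 0.02 w 87.2 t 3.0 F [ 0.4 -0.1 -1.1]
slide m [ 0.006 -0.108  0.237] rz -0.0
```

carry_out(
  targets=[
    {"fingers": 1, "slide": [0.006, -0.108, 0.07], "delta_rot": [0, 0, 0]},
    {"fingers": 1, "slide": [0.006, -0.108, 0.11], "delta_rot": [0, 0, 0]},
    {"fingers": 1, "slide": [0.006, -0.108, 0.11], "delta_rot": [0, 0, 0]},
    {"fingers": 1, "slide": [0.006, -0.108, 0.11], "delta_rot": [0, 0, 0]},
    {"fingers": 1, "slide": [0.006, -0.108, 0.11], "delta_rot": [0, 0, 0]},
  ],
)

```text
time: 3.62
ee_pos: [436.7, 297.4, 141.0]
ee_rot: [-3.142, 0.001, -0.001]
ft_force: [0.1, -0.4, -0.2]
width: 87.1
```

```bash
python3 mv.py did .006 -.108 .11 0; python3 -c "
from h import *
snap('wrist','w3')"
```

```text
cmd {'pos': [436.0, 298.0, 140.04999999999995], 'yaw': np.float64(0.0)} meas [436.7 297.4 141. ] yaw -0.05 tilt 0.04 w 87.1 t 3.625 F [ 0.1 -0.4 -0.2]
```

View pics/w3.png

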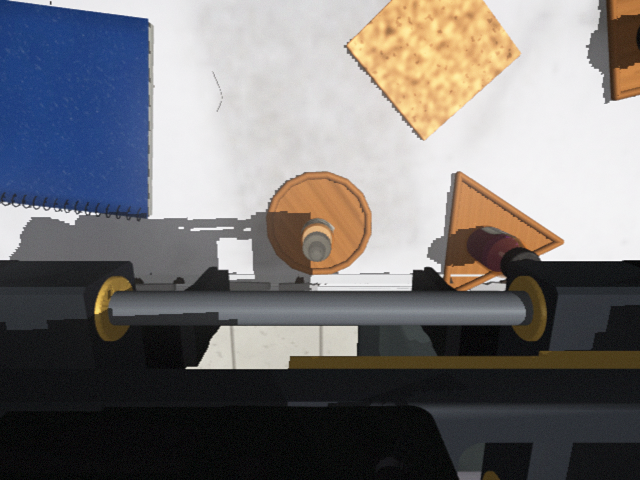

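carry_out(
  targets=[
    {"fingers": 1, "slide": [0, 0, 0.05], "delta_rot": [0, 0, 0]},
    {"fingers": 1, "slide": [0, 0, 0.09], "delta_rot": [0, 0, 0]},
    {"fingers": 1, "slide": [0, 0, 0.115], "delta_rot": [0, 0, 0]},
    {"fingers": 1, "slide": [0, 0, 0.127], "delta_rot": [0, 0, 0]},
    {"fingers": 1, "slide": [0, 0, 0.127], "delta_rot": [0, 0, 0]},
    {"fingers": 0.3, "slide": [0, 0, 0.127], "delta_rot": [0, 0, 0]},
    {"fingers": -0.2, "slide": [0, 0, 0.127], "delta_rot": [0, 0, 0]},
    {"fingers": -0.6, "slide": [0, 0, 0.127], "delta_rot": [0, 0, 0]},
    {"fingers": -0.6, "slide": [0, 0, 0.127], "delta_rot": [0, 0, 0]},
    {"fingers": -0.6, "slide": [0, 0, 0.127], "delta_rot": [0, 0, 0]},
    {"fingers": -0.6, "slide": [0, 0, 0.127], "delta_rot": [0, 0, 0]},
  ],
  grip_force=12,
)

```text
time: 5.05
ee_pos: [436.0, 298.1, 13.1]
ee_rot: [-3.142, -0.0, 0.0]
ft_force: [-0.1, -0.3, -0.4]
width: 35.4
```

```bash
python3 mv.py did 0 0 .127 0; python3 -c "
from h import *
snap('wrist','w4')"
```

```text
cmd {'pos': [436.0, 298.0, 13.049999999999955], 'yaw': np.float64(0.0)} meas [436.  298.1  13.1] yaw 0.0 tilt 0.0 w 35.4 t 5.05 F [-0.1 -0.3 -0.4]
```

View pics/w4.png

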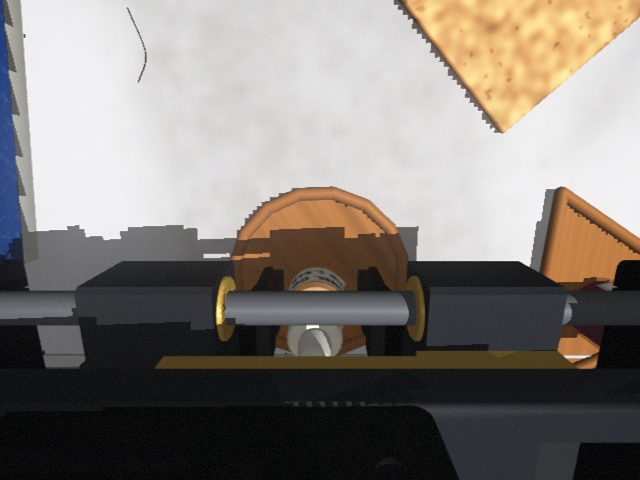

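carry_out(
  targets=[
    {"fingers": -0.7, "slide": [0, 0, 0], "delta_rot": [0, 0, 0]},
    {"fingers": -0.7, "slide": [0, 0, 0], "delta_rot": [0, 0, 0]},
    {"fingers": -0.7, "slide": [0, 0, 0], "delta_rot": [0, 0, 0]},
    {"fingers": -0.7, "slide": [0, 0, 0], "delta_rot": [0, 0, 0]},
    {"fingers": -0.7, "slide": [0, 0, 0], "delta_rot": [0, 0, 0]},
    {"fingers": -0.7, "slide": [0, 0, 0], "delta_rot": [0, 0, 0]},
  ],
  grip_force=12,
)

```text
time: 5.85
ee_pos: [436.0, 298.0, 13.1]
ee_rot: [-3.142, 0.0, -0.0]
ft_force: [0.6, 1.2, -1.1]
width: 25.5
```

carry_out(
  targets=[
    {"fingers": -0.7, "slide": [0, 0, -0.02], "delta_rot": [0, 0, 0]},
    {"fingers": -0.7, "slide": [0, 0, -0.06], "delta_rot": [0, 0, 0]},
    {"fingers": -0.7, "slide": [0, 0, -0.11], "delta_rot": [0, 0, 0]},
    {"fingers": -0.7, "slide": [0.03, 0.02, -0.13], "delta_rot": [0, 0, 0]},
    {"fingers": -0.7, "slide": [0.07, 0.045, -0.13], "delta_rot": [0, 0, 0]},
    {"fingers": -0.7, "slide": [0.11, 0.07, -0.13], "delta_rot": [0, 0, 0]},
    {"fingers": -0.7, "slide": [0.139, 0.087, -0.13], "delta_rot": [0, 0, 0]},
    {"fingers": -0.7, "slide": [0.139, 0.087, -0.13], "delta_rot": [0, 0, 0]},
    {"fingers": -0.7, "slide": [0.139, 0.087, -0.13], "delta_rot": [0, 0, 0]},
    {"fingers": -0.7, "slide": [0.139, 0.087, -0.13], "delta_rot": [0, 0, 0]},
  ],
)

```text
time: 7.1
ee_pos: [574.2, 212.2, 143.8]
ee_rot: [-3.141, -0.003, -0.001]
ft_force: [-0.4, 1.4, -0.2]
width: 25.7
```

```bash
python3 mv.py did .139 .087 -.13 0; python3 -c "
from h import *
snap('wrist','w5')"
```

```text
cmd {'pos': [575.0, 211.0, 143.04999999999995], 'yaw': np.float64(0.0)} meas [574.2 212.2 143.8] yaw 0.11 tilt 0.03 w 25.7 t 7.1 F [-0.4  1.4 -0.2]
```

View pics/w5.png

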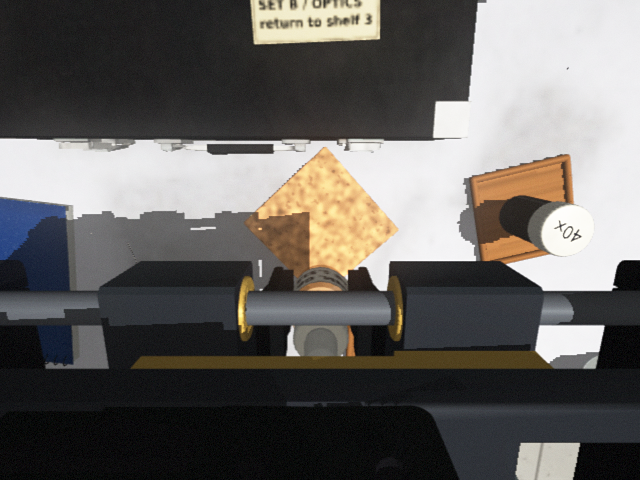

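carry_out(
  targets=[
    {"fingers": -0.7, "slide": [0, 0, 0.05], "delta_rot": [0, 0, 0]},
    {"fingers": -0.7, "slide": [0, 0, 0.09], "delta_rot": [0, 0, 0]},
    {"fingers": -0.7, "slide": [0, 0, 0.11], "delta_rot": [0, 0, 0]},
    {"fingers": -0.7, "slide": [0, 0, 0.122], "delta_rot": [0, 0, 0]},
    {"fingers": -0.7, "slide": [0, 0, 0.1295], "delta_rot": [0, 0, 0]},
    {"fingers": -0.7, "slide": [0, 0, 0.1295], "delta_rot": [0, 0, 0]},
    {"fingers": -0.7, "slide": [0, 0, 0.1295], "delta_rot": [0, 0, 0]},
  ],
)

```text
time: 8.02
ee_pos: [575.6, 211.3, 14.5]
ee_rot: [-3.141, 0.0, -0.002]
ft_force: [0.2, -0.4, -0.5]
width: 25.3
```

carry_out(
  targets=[
    {"fingers": -0.7, "slide": [0, 0, 0], "delta_rot": [0, 0, 0]},
    {"fingers": -0.35, "slide": [0, 0, 0], "delta_rot": [0, 0, 0]},
    {"fingers": -0.2, "slide": [0, 0, 0], "delta_rot": [0, 0, 0]},
    {"fingers": 0.3, "slide": [0, 0, 0], "delta_rot": [0, 0, 0]},
    {"fingers": 0.8, "slide": [0, 0, 0], "delta_rot": [0, 0, 0]},
    {"fingers": 1, "slide": [0, 0, 0], "delta_rot": [0, 0, 0]},
    {"fingers": 1, "slide": [0, 0, 0], "delta_rot": [0, 0, 0]},
    {"fingers": 1, "slide": [0, 0, -0.03], "delta_rot": [0, 0, 0]},
    {"fingers": 1, "slide": [0, 0, -0.09], "delta_rot": [0, 0, 0]},
    {"fingers": 1, "slide": [0, 0, -0.13], "delta_rot": [0, 0, 0]},
    {"fingers": 1, "slide": [0, 0, -0.13], "delta_rot": [0, 0, 0]},
  ],
)

```text
time: 9.4
ee_pos: [576.8, 212.1, 147.3]
ee_rot: [-3.14, 0.0, -0.009]
ft_force: [0.9, 1.2, -0.5]
width: 87.1
```

```bash
python3 mv.py did 0 0 -.0005 0; python3 mv.py 423.4 158.7 143.5
```

```text
cmd {'pos': [575.0, 211.0, 143.54999999999995], 'yaw': np.float64(0.0)} meas [576.8 212.1 147.3] yaw -0.0 tilt 0.35 w 87.1 t 9.4 F [ 0.9  1.2 -0.5]
cmd {'pos': [575.0, 211.0, 143.54999999999995], 'yaw': 0.0} meas [576.8 212.1 147.3] yaw -0.0 tilt 0.35 w 87.1 t 9.4 F [ 0.9  1.2 -0.5]
slide m [-0.1516  0.0523  0.    ] rz -0.0
```

carry_out(
  targets=[
    {"fingers": 1, "slide": [-0.05, 0.02, 0], "delta_rot": [0, 0, 0]},
    {"fingers": 1, "slide": [-0.1, 0.04, 0], "delta_rot": [0, 0, 0]},
    {"fingers": 1, "slide": [-0.152, 0.052, 0], "delta_rot": [0, 0, 0]},
    {"fingers": 1, "slide": [-0.152, 0.052, 0], "delta_rot": [0, 0, 0]},
    {"fingers": 1, "slide": [-0.152, 0.052, 0], "delta_rot": [0, 0, 0]},
    {"fingers": 1, "slide": [-0.152, 0.052, 0], "delta_rot": [0, 0, 0]},
  ],
)

```text
time: 10.15
ee_pos: [423.7, 159.4, 143.4]
ee_rot: [-3.14, 0.0, 0.001]
ft_force: [-0.1, 1.1, -0.2]
width: 86.8
```

```bash
python3 mv.py did -.152 .052 0 0; python3 -c "
from h import *
snap('wrist','w6')"
```

```text
cmd {'pos': [423.0, 159.0, 143.54999999999995], 'yaw': np.float64(0.0)} meas [423.7 159.4 143.4] yaw -0.0 tilt 0.08 w 86.8 t 10.15 F [-0.1  1.1 -0.2]
```

View pics/w6.png

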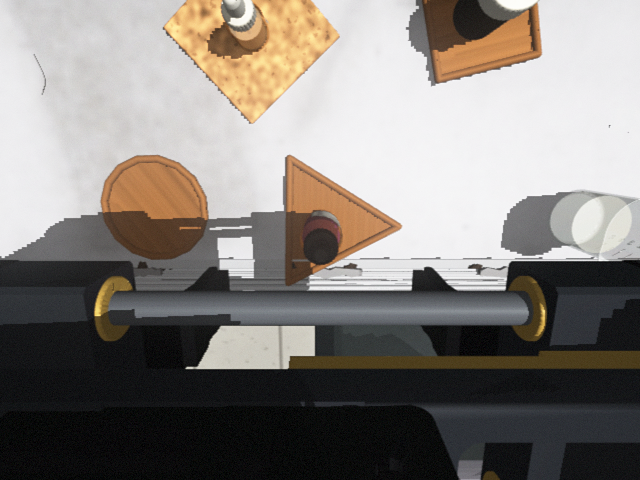

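carry_out(
  targets=[
    {"fingers": 1, "slide": [0, 0, 0.04], "delta_rot": [0, 0, 0]},
    {"fingers": 1, "slide": [0, 0, 0.08], "delta_rot": [0, 0, 0]},
    {"fingers": 1, "slide": [0, 0, 0.105], "delta_rot": [0, 0, 0]},
    {"fingers": 1, "slide": [0, 0, 0.1195], "delta_rot": [0, 0, 0]},
    {"fingers": 1, "slide": [0, 0, 0.1195], "delta_rot": [0, 0, 0]},
    {"fingers": 0.3, "slide": [0, 0, 0.1195], "delta_rot": [0, 0, 0]},
    {"fingers": -0.2, "slide": [0, 0, 0.1195], "delta_rot": [0, 0, 0]},
    {"fingers": -0.5, "slide": [0, 0, 0.1195], "delta_rot": [0, 0, 0]},
    {"fingers": -0.5, "slide": [0, 0, 0.1195], "delta_rot": [0, 0, 0]},
    {"fingers": -0.5, "slide": [0, 0, 0.1195], "delta_rot": [0, 0, 0]},
    {"fingers": -0.5, "slide": [0, 0, 0.1195], "delta_rot": [0, 0, 0]},
    {"fingers": -0.5, "slide": [0, 0, 0.1195], "delta_rot": [0, 0, 0]},
  ],
  grip_force=12,
)

```text
time: 11.7
ee_pos: [423.0, 159.1, 24.1]
ee_rot: [-3.142, 0.0, 0.0]
ft_force: [0.1, 0.7, -0.1]
width: 31.7
```

carry_out(
  targets=[
    {"fingers": -0.6, "slide": [0, 0, 0], "delta_rot": [0, 0, 0]},
    {"fingers": -0.6, "slide": [0, 0, 0], "delta_rot": [0, 0, 0]},
    {"fingers": -0.6, "slide": [0, 0, 0], "delta_rot": [0, 0, 0]},
  ],
  grip_force=12,
)

```text
time: 12.08
ee_pos: [423.0, 159.0, 24.1]
ee_rot: [-3.142, 0.0, 0.0]
ft_force: [-0.8, -0.5, 0.1]
width: 31.5
```

```bash
python3 mv.py did 0 0 .1195 0; python3 mv.py 440 298 24
```

```text
cmd {'pos': [423.0, 158.99999999999997, 24.049999999999955], 'yaw': np.float64(0.0)} meas [423.  159.   24.1] yaw -0.0 tilt 0.01 w 31.5 t 12.075 F [-0.8 -0.5  0.1]
cmd {'pos': [423.0, 158.99999999999997, 24.049999999999955], 'yaw': 0.0} meas [423.  159.   24.1] yaw -0.0 tilt 0.01 w 31.5 t 12.075 F [-0.8 -0.5  0.1]
slide m [ 0.017 -0.139  0.   ] rz -0.0
```

carry_out(
  targets=[
    {"fingers": -0.6, "slide": [0, 0, -0.03], "delta_rot": [0, 0, 0]},
    {"fingers": -0.6, "slide": [0, 0, -0.06], "delta_rot": [0, 0, 0]},
    {"fingers": -0.6, "slide": [0.004, -0.04, -0.06], "delta_rot": [0, 0, 0]},
    {"fingers": -0.6, "slide": [0.01, -0.09, -0.06], "delta_rot": [0, 0, 0]},
    {"fingers": -0.6, "slide": [0.017, -0.139, -0.06], "delta_rot": [0, 0, 0]},
    {"fingers": -0.6, "slide": [0.017, -0.139, -0.06], "delta_rot": [0, 0, 0]},
    {"fingers": -0.6, "slide": [0.017, -0.139, -0.06], "delta_rot": [0, 0, 0]},
    {"fingers": -0.6, "slide": [0.017, -0.139, -0.03], "delta_rot": [0, 0, 0]},
    {"fingers": -0.6, "slide": [0.017, -0.139, -0.01], "delta_rot": [0, 0, 0]},
    {"fingers": -0.6, "slide": [0.017, -0.139, 0], "delta_rot": [0, 0, 0]},
    {"fingers": -0.6, "slide": [0.017, -0.139, 0], "delta_rot": [0, 0, 0]},
    {"fingers": -0.6, "slide": [0.017, -0.139, 0], "delta_rot": [0, 0, 0]},
  ],
)

```text
time: 13.58
ee_pos: [440.3, 298.2, 24.5]
ee_rot: [-3.141, 0.0, -0.001]
ft_force: [0.5, 1.0, -0.5]
width: 31.8
```

```bash
python3 mv.py did .017 -.139 0 0; python3 -c "
from h import *
snap('wrist','w7')"
```

```text
cmd {'pos': [440.0, 298.0, 24.049999999999937], 'yaw': np.float64(0.0)} meas [440.3 298.2  24.5] yaw -0.01 tilt 0.04 w 31.8 t 13.575 F [ 0.5  1.  -0.5]
```

View pics/w7.png

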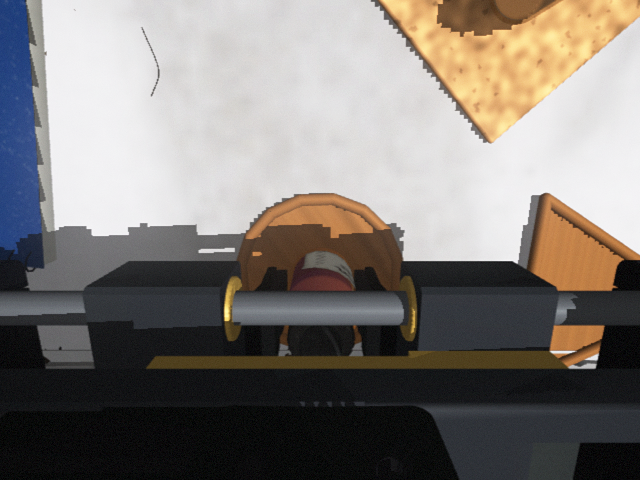

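carry_out(
  targets=[
    {"fingers": -0.6, "slide": [0, 0, 0], "delta_rot": [0, 0, 0]},
    {"fingers": -0.25, "slide": [0, 0, 0], "delta_rot": [0, 0, 0]},
    {"fingers": 0, "slide": [0, 0, 0], "delta_rot": [0, 0, 0]},
    {"fingers": 0.5, "slide": [0, 0, 0], "delta_rot": [0, 0, 0]},
    {"fingers": 1, "slide": [0, 0, 0], "delta_rot": [0, 0, 0]},
    {"fingers": 1, "slide": [0, 0, 0], "delta_rot": [0, 0, 0]},
    {"fingers": 1, "slide": [0, 0, -0.03], "delta_rot": [0, 0, 0]},
    {"fingers": 1, "slide": [0, 0, -0.08], "delta_rot": [0, 0, 0]},
    {"fingers": 1, "slide": [0, 0, -0.12], "delta_rot": [0, 0, 0]},
    {"fingers": 1, "slide": [0, 0, -0.12], "delta_rot": [0, 0, 0]},
    {"fingers": 1, "slide": [0, 0, -0.12], "delta_rot": [0, 0, 0]},
  ],
)

```text
time: 15.0
ee_pos: [439.9, 297.6, 143.5]
ee_rot: [3.141, -0.0, -0.0]
ft_force: [-0.5, -0.2, 0.4]
width: 87.1
```

carry_out(
  targets=[
    {"fingers": 1, "slide": [0.04, 0.025, 0], "delta_rot": [0, 0, 0]},
    {"fingers": 1, "slide": [0.09, 0.055, 0], "delta_rot": [0, 0, 0]},
    {"fingers": 1, "slide": [0.125, 0.087, 0], "delta_rot": [0, 0, 0]},
    {"fingers": 1, "slide": [0.135, 0.087, 0], "delta_rot": [0, 0, 0]},
    {"fingers": 1, "slide": [0.135, 0.087, 0], "delta_rot": [0, 0, 0]},
    {"fingers": 1, "slide": [0.135, 0.087, 0], "delta_rot": [0, 0, 0]},
  ],
)

```text
time: 15.75
ee_pos: [573.5, 212.5, 143.6]
ee_rot: [-3.141, -0.004, 0.002]
ft_force: [-0.3, 0.2, 0.6]
width: 86.9
```

```bash
python3 mv.py did .135 .087 -.12 0; python3 -c "
from h import *
snap('wrist','w8')
d=snap('top','t8')
im=d['pixels'][190:300,270:510]
cv2.imwrite('pics/t8c.png',cv2.resize(im,None,fx=3.3,fy=3.3,interpolation=cv2.INTER_CUBIC)[:,:,::-1])
"
```

```text
cmd {'pos': [575.0, 211.0, 144.04999999999995], 'yaw': np.float64(0.0)} meas [573.5 212.5 143.6] yaw 0.14 tilt 0.07 w 86.9 t 15.75 F [-0.3  0.2  0.6]
```

View pics/w8.png

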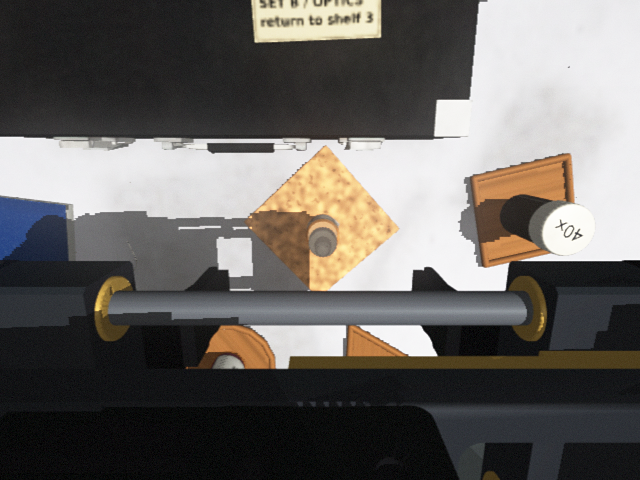

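View pics/t8c.png

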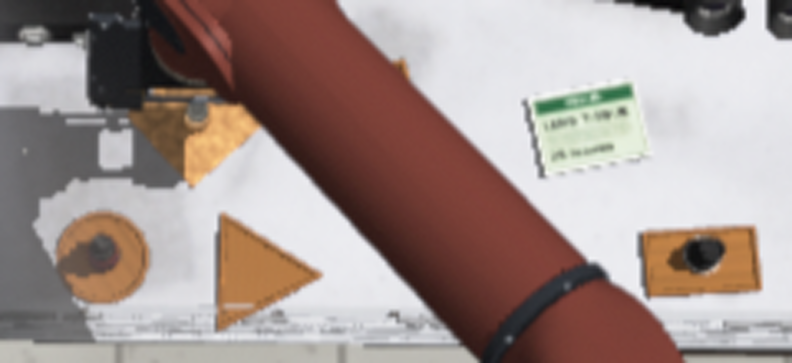

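```bash
python3 -c "
from h import *
d=load('w8');print(onplane(d,322,243,75),depthpt(d,322,243))
d=load('w3');print(onplane(d,316,246,75),depthpt(d,316,246))
d=load('w6');print(onplane(d,320,247,90),depthpt(d,320,247))"
```

```text
[577.99079221 210.93173105  75.        ] [576.77672408 210.90757906  70.41760229]
[439.9543324  299.69768891  75.        ] [438.48460399 299.76576208  69.59081799]
[429.74160431 159.13118213  90.        ] [428.86168287 159.13786971  86.81175074]
```

carry_out(
  targets=[
    {"fingers": 1, "slide": [0, 0, 0.05], "delta_rot": [0, 0, 0]},
    {"fingers": 1, "slide": [0, 0, 0.09], "delta_rot": [0, 0, 0]},
    {"fingers": 1, "slide": [0, 0, 0.118], "delta_rot": [0, 0, 0]},
    {"fingers": 1, "slide": [0, 0, 0.131], "delta_rot": [0, 0, 0]},
    {"fingers": 1, "slide": [0, 0, 0.131], "delta_rot": [0, 0, 0]},
    {"fingers": 1, "slide": [0, 0, 0.131], "delta_rot": [0, 0, 0]},
    {"fingers": 0, "slide": [0, 0, 0.131], "delta_rot": [0, 0, 0]},
    {"fingers": -0.7, "slide": [0, 0, 0.131], "delta_rot": [0, 0, 0]},
    {"fingers": -0.7, "slide": [0, 0, 0.131], "delta_rot": [0, 0, 0]},
    {"fingers": -0.7, "slide": [0, 0, 0.131], "delta_rot": [0, 0, 0]},
    {"fingers": -0.7, "slide": [0, 0, 0.131], "delta_rot": [0, 0, 0]},
    {"fingers": -0.7, "slide": [0, 0, 0.131], "delta_rot": [0, 0, 0]},
  ],
  grip_force=12,
)

```text
time: 17.35
ee_pos: [575.0, 211.0, 13.0]
ee_rot: [-3.142, 0.0, 0.0]
ft_force: [0.2, 0.5, 0.9]
width: 35.2
```

carry_out(
  targets=[
    {"fingers": -0.7, "slide": [0, 0, 0], "delta_rot": [0, 0, 0]},
    {"fingers": -0.7, "slide": [0, 0, 0], "delta_rot": [0, 0, 0]},
    {"fingers": -0.7, "slide": [0, 0, 0], "delta_rot": [0, 0, 0]},
    {"fingers": -0.7, "slide": [0, 0, 0], "delta_rot": [0, 0, 0]},
  ],
  grip_force=12,
)

```text
time: 17.85
ee_pos: [575.0, 211.0, 13.0]
ee_rot: [-3.142, 0.0, 0.0]
ft_force: [0.4, -0.3, -0.4]
width: 25.6
```

```bash
python3 mv.py did 0 0 .131 0; python3 mv.py 427 154.8 13.5
```

```text
cmd {'pos': [575.0, 210.99999999999997, 13.049999999999955], 'yaw': np.float64(0.0)} meas [575. 211.  13.] yaw -0.0 tilt 0.0 w 25.6 t 17.85 F [ 0.4 -0.3 -0.4]
cmd {'pos': [575.0, 210.99999999999997, 13.049999999999955], 'yaw': 0.0} meas [575. 211.  13.] yaw -0.0 tilt 0.0 w 25.6 t 17.85 F [ 0.4 -0.3 -0.4]
slide m [-0.148   0.0562 -0.0005] rz -0.0
```

carry_out(
  targets=[
    {"fingers": -0.7, "slide": [0, 0, -0.03], "delta_rot": [0, 0, 0]},
    {"fingers": -0.7, "slide": [0, 0, -0.06], "delta_rot": [0, 0, 0]},
    {"fingers": -0.7, "slide": [-0.045, 0.02, -0.06], "delta_rot": [0, 0, 0]},
    {"fingers": -0.7, "slide": [-0.1, 0.04, -0.06], "delta_rot": [0, 0, 0]},
    {"fingers": -0.7, "slide": [-0.148, 0.056, -0.06], "delta_rot": [0, 0, 0]},
    {"fingers": -0.7, "slide": [-0.148, 0.056, -0.06], "delta_rot": [0, 0, 0]},
    {"fingers": -0.7, "slide": [-0.148, 0.056, -0.06], "delta_rot": [0, 0, 0]},
    {"fingers": -0.7, "slide": [-0.148, 0.056, -0.03], "delta_rot": [0, 0, 0]},
    {"fingers": -0.7, "slide": [-0.148, 0.056, -0.01], "delta_rot": [0, 0, 0]},
    {"fingers": -0.7, "slide": [-0.148, 0.056, 0], "delta_rot": [0, 0, 0]},
    {"fingers": -0.7, "slide": [-0.148, 0.056, 0], "delta_rot": [0, 0, 0]},
    {"fingers": -0.7, "slide": [-0.148, 0.056, 0], "delta_rot": [0, 0, 0]},
  ],
)

```text
time: 19.35
ee_pos: [427.6, 155.5, 13.5]
ee_rot: [-3.141, -0.0, -0.001]
ft_force: [0.2, -0.8, -0.2]
width: 25.7
```

```bash
python3 mv.py did -.148 .056 0 0; python3 -c "
from h import *
snap('wrist','w9')"
```

```text
cmd {'pos': [427.0, 154.99999999999997, 13.049999999999962], 'yaw': np.float64(0.0)} meas [427.6 155.5  13.5] yaw 0.01 tilt 0.05 w 25.7 t 19.35 F [ 0.2 -0.8 -0.2]
```

View pics/w9.png

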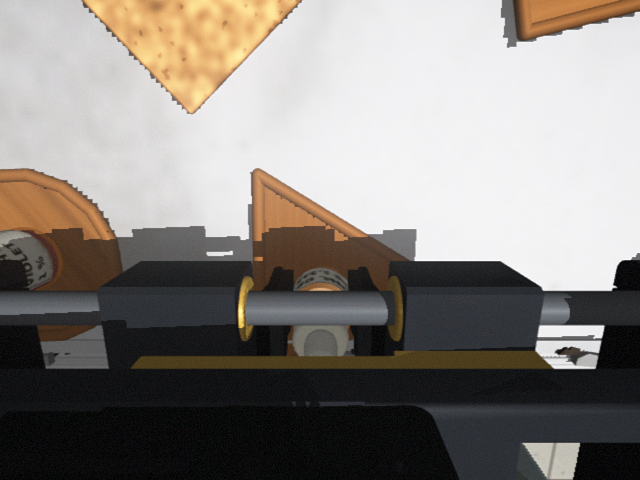

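Oil is held over the triangle's middle (about 321,300). Release, lift, then go over the canister.

carry_out(
  targets=[
    {"fingers": -0.7, "slide": [0, 0, 0], "delta_rot": [0, 0, 0]},
    {"fingers": -0.35, "slide": [0, 0, 0], "delta_rot": [0, 0, 0]},
    {"fingers": -0.1, "slide": [0, 0, 0], "delta_rot": [0, 0, 0]},
    {"fingers": 0.4, "slide": [0, 0, 0], "delta_rot": [0, 0, 0]},
    {"fingers": 1, "slide": [0, 0, 0], "delta_rot": [0, 0, 0]},
    {"fingers": 1, "slide": [0, 0, 0], "delta_rot": [0, 0, 0]},
    {"fingers": 1, "slide": [0, 0, 0], "delta_rot": [0, 0, 0]},
    {"fingers": 1, "slide": [0, 0, -0.03], "delta_rot": [0, 0, 0]},
    {"fingers": 1, "slide": [0, 0, -0.08], "delta_rot": [0, 0, 0]},
    {"fingers": 1, "slide": [0, 0, -0.13], "delta_rot": [0, 0, 0]},
    {"fingers": 1, "slide": [0, 0, -0.13], "delta_rot": [0, 0, 0]},
  ],
)

```text
time: 20.78
ee_pos: [429.2, 155.9, 146.5]
ee_rot: [-3.141, 0.0, -0.01]
ft_force: [0.7, -0.7, 0.0]
width: 87.0
```

```bash
python3 mv.py did 0 0 -.13 0; python3 mv.py 585 44.6 143
```

```text
cmd {'pos': [427.0, 155.0, 143.04999999999995], 'yaw': np.float64(0.0)} meas [429.2 155.9 146.5] yaw -0.02 tilt 0.37 w 87.0 t 20.775 F [ 0.7 -0.7  0. ]
cmd {'pos': [427.0, 155.0, 143.04999999999995], 'yaw': 0.0} meas [429.2 155.9 146.5] yaw -0.02 tilt 0.37 w 87.0 t 20.775 F [ 0.7 -0.7  0. ]
slide m [0.158  0.1104 0.    ] rz -0.0
```

carry_out(
  targets=[
    {"fingers": 1, "slide": [0.04, 0.025, 0], "delta_rot": [0, 0, 0]},
    {"fingers": 1, "slide": [0.08, 0.055, 0], "delta_rot": [0, 0, 0]},
    {"fingers": 1, "slide": [0.12, 0.085, 0], "delta_rot": [0, 0, 0]},
    {"fingers": 1, "slide": [0.158, 0.11, 0], "delta_rot": [0, 0, 0]},
    {"fingers": 1, "slide": [0.158, 0.11, 0], "delta_rot": [0, 0, 0]},
    {"fingers": 1, "slide": [0.158, 0.11, 0], "delta_rot": [0, 0, 0]},
    {"fingers": 1, "slide": [0.158, 0.11, 0], "delta_rot": [0, 0, 0]},
  ],
)

```text
time: 21.65
ee_pos: [584.1, 46.1, 142.9]
ee_rot: [3.141, 0.003, -0.001]
ft_force: [1.3, -0.5, -0.5]
width: 87.0
```

```bash
python3 mv.py did .158 .11 0 0; python3 -c "
from h import *
snap('wrist','w10')"
```

```text
cmd {'pos': [585.0, 45.0, 143.04999999999995], 'yaw': np.float64(0.0)} meas [584.1  46.1 142.9] yaw 0.1 tilt 0.03 w 87.0 t 21.65 F [ 1.3 -0.5 -0.5]
```

View pics/w10.png

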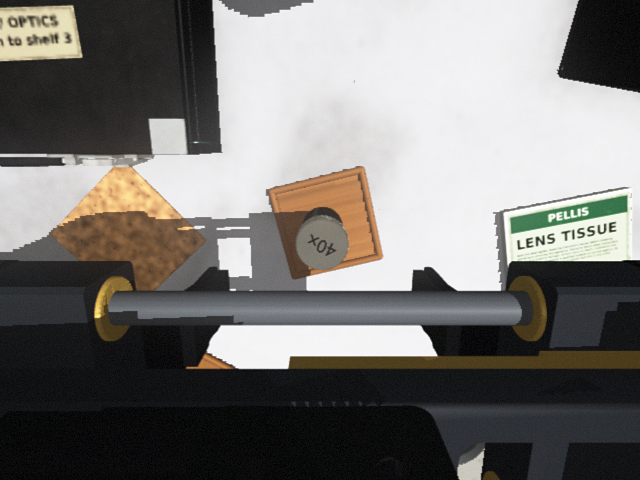

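```bash
python3 -c "
from h import *
d=load('w10');print(onplane(d,322,242,68),depthpt(d,322,242),'case',depthpt(d,205,148))"
```

```text
[587.72003711  44.39278338  68.        ] [587.74183734  44.3932361   68.08345565] case [649.30778544 125.24870175  47.49747305]
```

carry_out(
  targets=[
    {"fingers": 1, "slide": [0.002, 0, 0.05], "delta_rot": [0, 0, 0]},
    {"fingers": 1, "slide": [0.002, 0, 0.09], "delta_rot": [0, 0, 0]},
    {"fingers": 1, "slide": [0.002, 0, 0.118], "delta_rot": [0, 0, 0]},
    {"fingers": 1, "slide": [0.002, 0, 0.13], "delta_rot": [0, 0, 0]},
    {"fingers": 1, "slide": [0.002, 0, 0.13], "delta_rot": [0, 0, 0]},
    {"fingers": 1, "slide": [0.002, 0, 0.13], "delta_rot": [0, 0, 0]},
    {"fingers": 0, "slide": [0.002, 0, 0.13], "delta_rot": [0, 0, 0]},
    {"fingers": -0.5, "slide": [0.002, 0, 0.13], "delta_rot": [0, 0, 0]},
    {"fingers": -0.5, "slide": [0.002, 0, 0.13], "delta_rot": [0, 0, 0]},
    {"fingers": -0.5, "slide": [0.002, 0, 0.13], "delta_rot": [0, 0, 0]},
    {"fingers": -0.5, "slide": [0.002, 0, 0.13], "delta_rot": [0, 0, 0]},
    {"fingers": -0.5, "slide": [0.002, 0, 0.13], "delta_rot": [0, 0, 0]},
  ],
  grip_force=14,
)

```text
time: 23.2
ee_pos: [587.0, 45.0, 13.0]
ee_rot: [-3.142, 0.0, 0.0]
ft_force: [-0.4, -1.1, -0.5]
width: 35.8
```

carry_out(
  targets=[
    {"fingers": -0.5, "slide": [0, 0, 0], "delta_rot": [0, 0, 0]},
    {"fingers": -0.5, "slide": [0, 0, 0], "delta_rot": [0, 0, 0]},
    {"fingers": -0.5, "slide": [0, 0, 0], "delta_rot": [0, 0, 0]},
  ],
  grip_force=14,
)

```text
time: 23.58
ee_pos: [587.0, 45.0, 13.0]
ee_rot: [3.142, -0.0, -0.0]
ft_force: [-0.3, 0.1, -0.5]
width: 35.6
```

```bash
python3 mv.py did 0.002 0 .13 0; python3 mv.py 575 211 13.5; python3 -c "
from h import *
snap('wrist','w11')"
```

```text
cmd {'pos': [587.0, 44.999999999999986, 13.049999999999955], 'yaw': np.float64(0.0)} meas [587.  45.  13.] yaw -0.0 tilt 0.0 w 35.6 t 23.575 F [-0.3  0.1 -0.5]
cmd {'pos': [587.0, 44.999999999999986, 13.049999999999955], 'yaw': 0.0} meas [587.  45.  13.] yaw -0.0 tilt 0.0 w 35.6 t 23.575 F [-0.3  0.1 -0.5]
slide m [-0.012  -0.166  -0.0005] rz -0.0
```

View pics/w11.png

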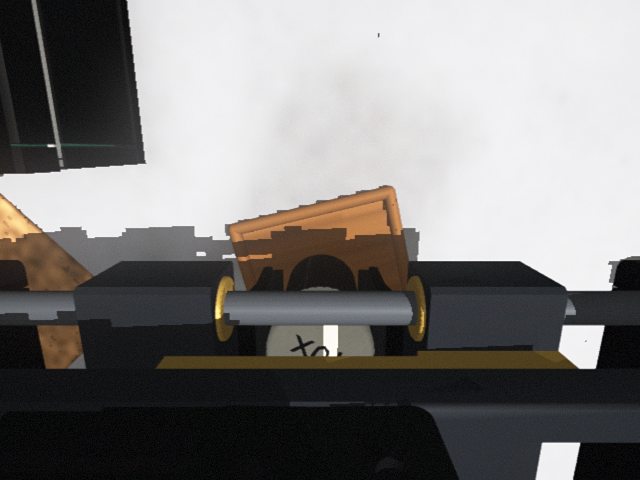

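carry_out(
  targets=[
    {"fingers": -0.5, "slide": [0, 0, 0], "delta_rot": [0, 0, 0]},
    {"fingers": -0.5, "slide": [0, 0, -0.01], "delta_rot": [0, 0, 0]},
    {"fingers": -0.5, "slide": [0, 0, -0.03], "delta_rot": [0, 0, 0]},
    {"fingers": -0.5, "slide": [0, 0, -0.06], "delta_rot": [0, 0, 0]},
    {"fingers": -0.5, "slide": [0, 0, -0.06], "delta_rot": [0, 0, 0]},
    {"fingers": -0.5, "slide": [0, 0, -0.06], "delta_rot": [0, 0, 0]},
  ],
  grip_force=20,
)

```text
time: 24.38
ee_pos: [587.1, 44.8, 73.5]
ee_rot: [3.141, -0.0, 0.001]
ft_force: [-0.7, 0.1, -1.1]
width: 35.3
```

```bash
python3 mv.py did 0 0 -.06 0;  python3 -c "
from h import *
snap('wrist','w12')
d=snap('side','s12')
im=d['pixels'][150:280,260:420]
cv2.imwrite('pics/s12c.png',cv2.resize(im,None,fx=4.5,fy=4.5,interpolation=cv2.INTER_CUBIC)[:,:,::-1])"
```

```text
cmd {'pos': [587.0, 44.99999999999999, 73.04999999999995], 'yaw': np.float64(0.0)} meas [587.1  44.8  73.5] yaw -0.01 tilt 0.04 w 35.3 t 24.375 F [-0.7  0.1 -1.1]
```

View pics/w12.png

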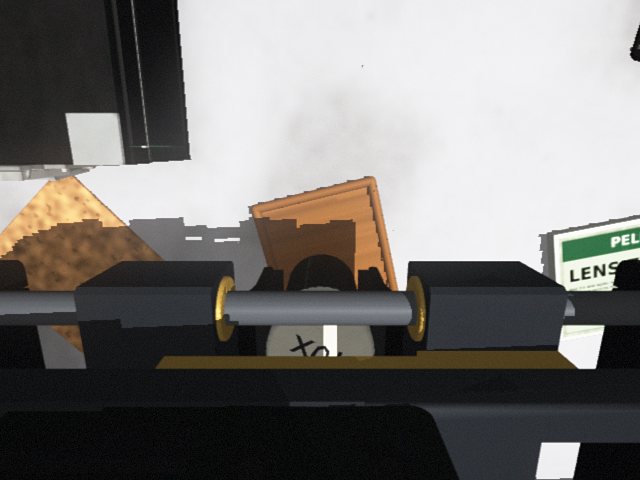

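View pics/s12c.png

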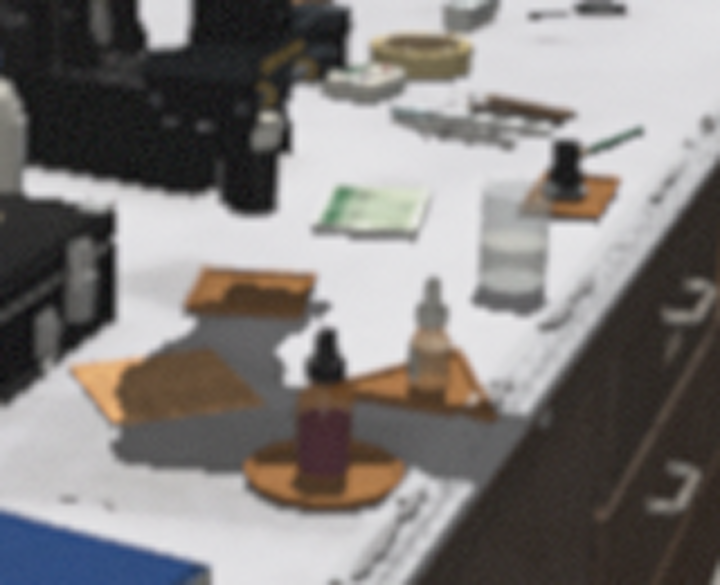

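carry_out(
  targets=[
    {"fingers": -0.5, "slide": [-0.003, -0.04, 0], "delta_rot": [0, 0, 0]},
    {"fingers": -0.5, "slide": [-0.006, -0.085, 0], "delta_rot": [0, 0, 0]},
    {"fingers": -0.5, "slide": [-0.009, -0.13, 0], "delta_rot": [0, 0, 0]},
    {"fingers": -0.5, "slide": [-0.012, -0.166, 0], "delta_rot": [0, 0, 0]},
    {"fingers": -0.5, "slide": [-0.012, -0.166, 0], "delta_rot": [0, 0, 0]},
    {"fingers": -0.5, "slide": [-0.012, -0.166, 0], "delta_rot": [0, 0, 0]},
    {"fingers": -0.5, "slide": [-0.012, -0.166, 0.03], "delta_rot": [0, 0, 0]},
    {"fingers": -0.5, "slide": [-0.012, -0.166, 0.05], "delta_rot": [0, 0, 0]},
    {"fingers": -0.5, "slide": [-0.012, -0.166, 0.0595], "delta_rot": [0, 0, 0]},
    {"fingers": -0.5, "slide": [-0.012, -0.166, 0.0595], "delta_rot": [0, 0, 0]},
    {"fingers": -0.5, "slide": [-0.012, -0.166, 0.0595], "delta_rot": [0, 0, 0]},
  ],
)

```text
time: 25.85
ee_pos: [575.3, 211.0, 13.9]
ee_rot: [-3.141, 0.001, -0.001]
ft_force: [-0.4, -0.1, -1.5]
width: 35.3
```

carry_out(
  targets=[
    {"fingers": -0.5, "slide": [0, 0, 0], "delta_rot": [0, 0, 0]},
    {"fingers": -0.15, "slide": [0, 0, 0], "delta_rot": [0, 0, 0]},
    {"fingers": 0, "slide": [0, 0, 0], "delta_rot": [0, 0, 0]},
    {"fingers": 0.5, "slide": [0, 0, 0], "delta_rot": [0, 0, 0]},
    {"fingers": 1, "slide": [0, 0, 0], "delta_rot": [0, 0, 0]},
    {"fingers": 1, "slide": [0, 0, 0], "delta_rot": [0, 0, 0]},
    {"fingers": 1, "slide": [0, 0, 0], "delta_rot": [0, 0, 0]},
    {"fingers": 1, "slide": [0, 0, -0.03], "delta_rot": [0, 0, 0]},
    {"fingers": 1, "slide": [0, 0, -0.08], "delta_rot": [0, 0, 0]},
    {"fingers": 1, "slide": [0, 0, -0.13], "delta_rot": [0, 0, 0]},
    {"fingers": 1, "slide": [0, 0, -0.13], "delta_rot": [0, 0, 0]},
    {"fingers": 1, "slide": [0, 0, -0.13], "delta_rot": [0, 0, 0]},
  ],
)

```text
time: 27.35
ee_pos: [574.9, 210.7, 143.2]
ee_rot: [3.141, -0.0, -0.0]
ft_force: [0.8, -0.4, 0.2]
width: 87.1
```

```bash
python3 mv.py did -.012 -.166 .0595 0;python3 mv.py did 0 0 -.13 0; python3 mv.py 447.5 -268.5 143.5;python3 -c "
from h import *
snap('wrist','w13')"
```

```text
cmd {'pos': [575.0, 211.0, 13.549999999999933], 'yaw': np.float64(0.0)} meas [574.9 210.7 143.2] yaw -0.01 tilt 0.02 w 87.1 t 27.35 F [ 0.8 -0.4  0.2]
cmd {'pos': [575.0, 211.00000000000003, 143.54999999999993], 'yaw': np.float64(0.0)} meas [574.9 210.7 143.2] yaw -0.01 tilt 0.02 w 87.1 t 27.35 F [ 0.8 -0.4  0.2]
cmd {'pos': [575.0, 211.00000000000003, 143.54999999999993], 'yaw': 0.0} meas [574.9 210.7 143.2] yaw -0.01 tilt 0.02 w 87.1 t 27.35 F [ 0.8 -0.4  0.2]
slide m [-0.1275  0.4795  0.    ] rz -0.0
```

View pics/w13.png

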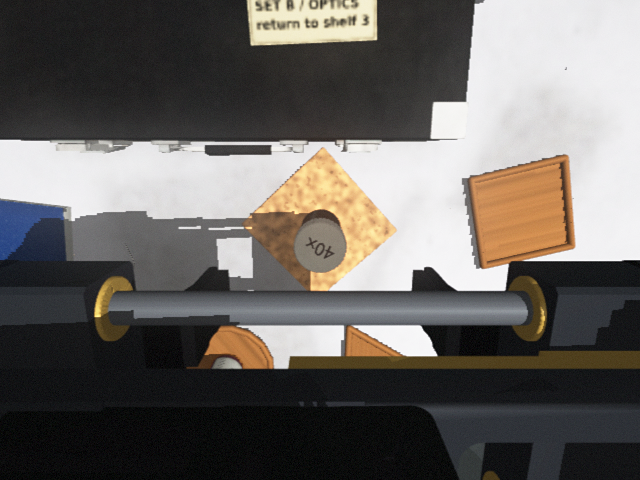

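```bash
python3 -c "
from h import *
d=load('top0');
for p in ((498,195),(485,197),(512,195),(480,190)): print(depthpt(d,*p).round())"
```

```text
[ 682. -331.    1.]
[ 576. -181.  379.]
[ 582. -250.  378.]
[ 588. -163.  401.]
```

carry_out(
  targets=[
    {"fingers": 1, "slide": [-0.05, 0.03, 0], "delta_rot": [0, 0, 0]},
    {"fingers": 1, "slide": [-0.09, 0.075, 0], "delta_rot": [0, 0, 0]},
    {"fingers": 1, "slide": [-0.127, 0.12, 0], "delta_rot": [0, 0, 0]},
    {"fingers": 1, "slide": [-0.127, 0.18, 0], "delta_rot": [0, 0, 0]},
    {"fingers": 1, "slide": [-0.127, 0.24, 0], "delta_rot": [0, 0, 0]},
    {"fingers": 1, "slide": [-0.127, 0.3, 0], "delta_rot": [0, 0, 0]},
    {"fingers": 1, "slide": [-0.127, 0.36, 0], "delta_rot": [0, 0, 0]},
    {"fingers": 1, "slide": [-0.127, 0.42, 0], "delta_rot": [0, 0, 0]},
    {"fingers": 1, "slide": [-0.127, 0.479, 0], "delta_rot": [0, 0, 0]},
    {"fingers": 1, "slide": [-0.127, 0.479, 0], "delta_rot": [0, 0, 0]},
    {"fingers": 1, "slide": [-0.127, 0.479, 0], "delta_rot": [0, 0, 0]},
    {"fingers": 1, "slide": [-0.127, 0.479, 0], "delta_rot": [0, 0, 0]},
  ],
)

```text
time: 28.9
ee_pos: [448.1, -266.3, 143.2]
ee_rot: [-3.141, -0.003, 0.001]
ft_force: [0.4, -0.4, 0.5]
width: 86.7
```

```bash
python3 mv.py did -.127 .479 0 0; python3 -c "
from h import *
snap('wrist','w14')"
```

```text
cmd {'pos': [448.0, -268.0, 143.54999999999998], 'yaw': np.float64(0.0)} meas [ 448.1 -266.3  143.2] yaw 0.12 tilt 0.05 w 86.7 t 28.9 F [ 0.4 -0.4  0.5]
```

View pics/w14.png

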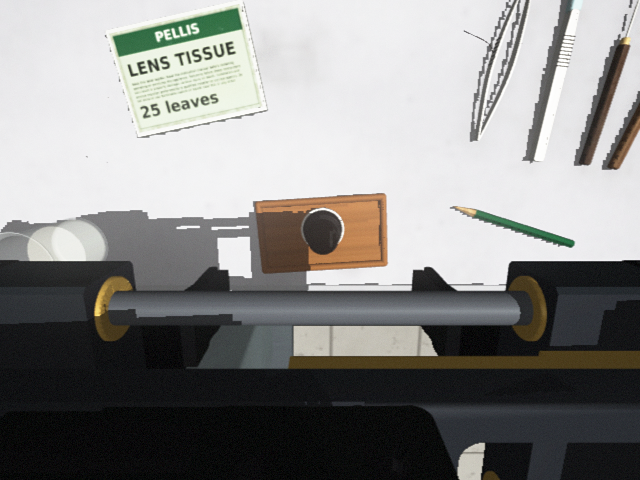

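```bash
python3 -c "
from h import *
d=load('w14');print(onplane(d,323,230,10),onplane(d,323,235,47),depthpt(d,323,235))
im=d['pixels'][200:270,290:360];cv2.imwrite('pics/e14.png',cv2.resize(im,None,fx=6,fy=6,interpolation=cv2.INTER_CUBIC)[:,:,::-1])"
```

```text
[ 446.8200188  -268.99306747   10.        ] [ 451.42892465 -268.73159989   47.        ] [ 450.24013177 -268.7687391    42.0625733 ]
```

View pics/e14.png

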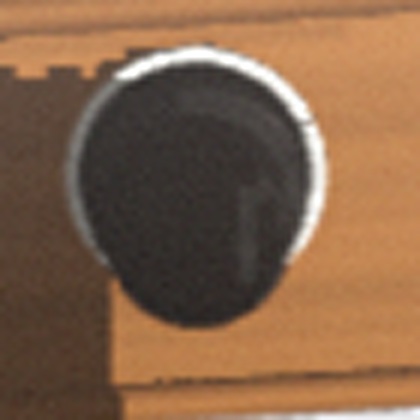

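carry_out(
  targets=[
    {"fingers": 1, "slide": [0, 0.001, 0.05], "delta_rot": [0, 0, 0]},
    {"fingers": 1, "slide": [0, 0.001, 0.09], "delta_rot": [0, 0, 0]},
    {"fingers": 1, "slide": [0, 0.001, 0.118], "delta_rot": [0, 0, 0]},
    {"fingers": 1, "slide": [0, 0.001, 0.1315], "delta_rot": [0, 0, 0]},
    {"fingers": 1, "slide": [0, 0.001, 0.1315], "delta_rot": [0, 0, 0]},
    {"fingers": 1, "slide": [0, 0.001, 0.1315], "delta_rot": [0, 0, 0]},
    {"fingers": 0, "slide": [0, 0.001, 0.1315], "delta_rot": [0, 0, 0]},
    {"fingers": -0.5, "slide": [0, 0.001, 0.1315], "delta_rot": [0, 0, 0]},
    {"fingers": -0.5, "slide": [0, 0.001, 0.1315], "delta_rot": [0, 0, 0]},
    {"fingers": -0.5, "slide": [0, 0.001, 0.1315], "delta_rot": [0, 0, 0]},
    {"fingers": -0.5, "slide": [0, 0.001, 0.1315], "delta_rot": [0, 0, 0]},
    {"fingers": -0.5, "slide": [0, 0.001, 0.1315], "delta_rot": [0, 0, 0]},
  ],
  grip_force=12,
)

```text
time: 30.45
ee_pos: [448.0, -268.9, 12.0]
ee_rot: [-3.141, -0.0, 0.0]
ft_force: [-0.3, 1.6, -0.2]
width: 34.8
```

carry_out(
  targets=[
    {"fingers": -0.5, "slide": [0, 0, 0], "delta_rot": [0, 0, 0]},
    {"fingers": -0.5, "slide": [0, 0, 0], "delta_rot": [0, 0, 0]},
    {"fingers": -0.5, "slide": [0, 0, -0.02], "delta_rot": [0, 0, 0]},
    {"fingers": -0.5, "slide": [0, 0, -0.06], "delta_rot": [0, 0, 0]},
    {"fingers": -0.5, "slide": [0, 0, -0.11], "delta_rot": [0, 0, 0]},
    {"fingers": -0.5, "slide": [0, 0, -0.11], "delta_rot": [0, 0, 0]},
    {"fingers": -0.5, "slide": [0, 0, -0.11], "delta_rot": [0, 0, 0]},
  ],
  grip_force=12,
)

```text
time: 31.32
ee_pos: [447.6, -269.0, 121.6]
ee_rot: [3.141, -0.0, -0.001]
ft_force: [0.2, -0.1, -0.9]
width: 32.0
```

```bash
python3 mv.py did 0 .001 .0215 0; python3 mv.py 586.7 40.3 12.5 ; python3 -c "
from h import *
snap('wrist','w15')"
```

```text
cmd {'pos': [448.0, -269.0, 122.04999999999998], 'yaw': np.float64(0.0)} meas [ 447.6 -269.   121.6] yaw -0.01 tilt 0.03 w 32.0 t 31.325 F [ 0.2 -0.1 -0.9]
cmd {'pos': [448.0, -269.0, 122.04999999999998], 'yaw': 0.0} meas [ 447.6 -269.   121.6] yaw -0.01 tilt 0.03 w 32.0 t 31.325 F [ 0.2 -0.1 -0.9]
slide m [ 0.1387 -0.3093  0.1095] rz -0.0
```

View pics/w15.png

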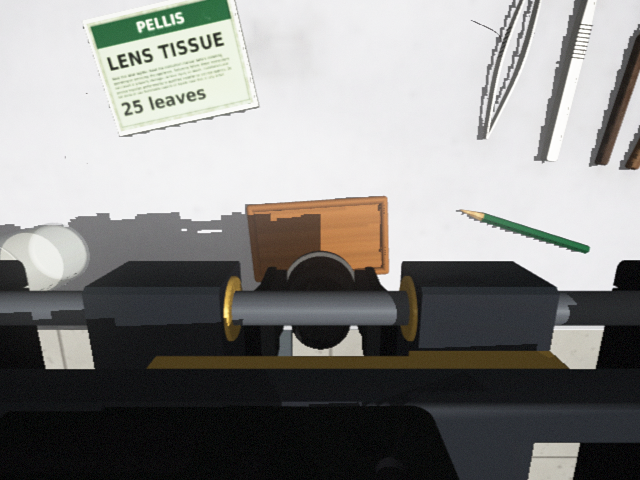

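```bash
python3 -c "
from h import *
from plant import env
d=load('w15');
for v in (252,254,256,260,270,335,340): print(v,depthpt(d,321,v).round(1))
print(env.read_state()['width'])
im=d['pixels'][230:370,250:400];cv2.imwrite('pics/e15.png',cv2.resize(im,None,fx=4,fy=4,interpolation=cv2.INTER_CUBIC)[:,:,::-1])"
```

```text
252 [ 464.9 -269.8  118.1]
254 [ 464.6 -269.8  120.4]
256 [ 463.7 -269.8  120.7]
260 [ 462.8 -269.8  124.1]
270 [ 461.4 -269.8  134. ]
335 [ 439.6 -269.8  151.1]
340 [ 437.  -269.8  150.4]
32.27401189722982
```

View pics/e15.png

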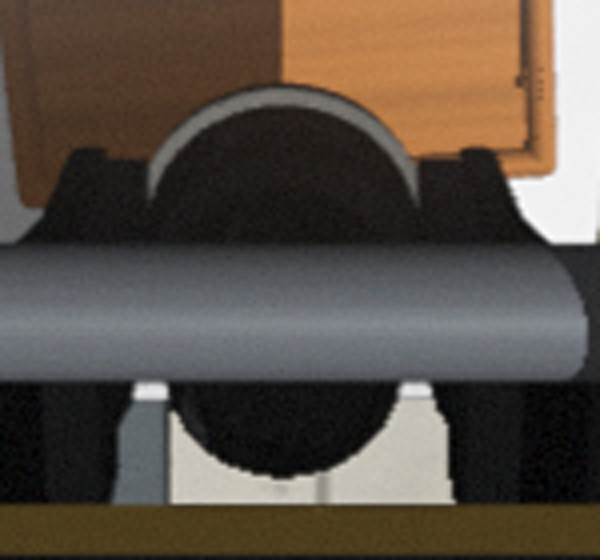

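carry_out(
  targets=[
    {"fingers": -0.5, "slide": [0, -0.04, 0], "delta_rot": [0, 0, 0]},
    {"fingers": -0.5, "slide": [0, -0.09, 0], "delta_rot": [0, 0, 0]},
    {"fingers": -0.5, "slide": [0, -0.14, 0], "delta_rot": [0, 0, 0]},
    {"fingers": -0.5, "slide": [0, -0.19, 0], "delta_rot": [0, 0, 0]},
    {"fingers": -0.5, "slide": [0.02, -0.235, 0], "delta_rot": [0, 0, 0]},
    {"fingers": -0.5, "slide": [0.06, -0.27, 0], "delta_rot": [0, 0, 0]},
    {"fingers": -0.5, "slide": [0.1, -0.309, 0], "delta_rot": [0, 0, 0]},
    {"fingers": -0.5, "slide": [0.139, -0.309, 0], "delta_rot": [0, 0, 0]},
    {"fingers": -0.5, "slide": [0.139, -0.309, 0], "delta_rot": [0, 0, 0]},
    {"fingers": -0.5, "slide": [0.139, -0.309, 0], "delta_rot": [0, 0, 0]},
    {"fingers": -0.5, "slide": [0.139, -0.309, 0], "delta_rot": [0, 0, 0]},
  ],
  grip_force=15,
)

```text
time: 32.75
ee_pos: [586.0, 39.7, 121.6]
ee_rot: [3.141, -0.0, -0.002]
ft_force: [0.5, 0.1, -0.8]
width: 31.4
```

carry_out(
  targets=[
    {"fingers": -0.5, "slide": [0, 0, 0.04], "delta_rot": [0, 0, 0]},
    {"fingers": -0.5, "slide": [0, 0, 0.075], "delta_rot": [0, 0, 0]},
    {"fingers": -0.5, "slide": [0, 0, 0.095], "delta_rot": [0, 0, 0]},
    {"fingers": -0.5, "slide": [0, 0, 0.105], "delta_rot": [0, 0, 0]},
    {"fingers": -0.5, "slide": [0, 0, 0.1095], "delta_rot": [0, 0, 0]},
    {"fingers": -0.5, "slide": [0, 0, 0.1095], "delta_rot": [0, 0, 0]},
    {"fingers": -0.5, "slide": [0, 0, 0.1095], "delta_rot": [0, 0, 0]},
  ],
)

```text
time: 33.62
ee_pos: [587.6, 40.1, 13.4]
ee_rot: [3.142, -0.0, 0.002]
ft_force: [-0.9, 0.4, 0.1]
width: 31.6
```

```bash
python3 mv.py did .139 -.309 .1095 0; python3 -c "
from h import *
snap('wrist','w16')"
```

```text
cmd {'pos': [587.0, 40.0, 12.54999999999994], 'yaw': np.float64(0.0)} meas [587.6  40.1  13.4] yaw -0.0 tilt 0.08 w 31.6 t 33.625 F [-0.9  0.4  0.1]
```

View pics/w16.png

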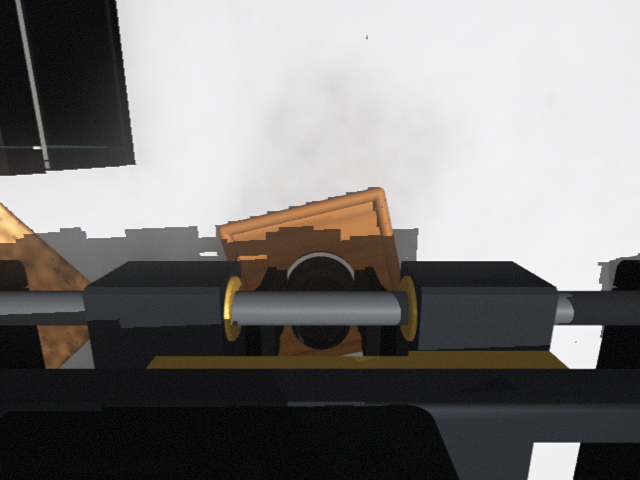

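carry_out(
  targets=[
    {"fingers": -0.5, "slide": [0, 0, 0], "delta_rot": [0, 0, 0]},
    {"fingers": -0.2, "slide": [0, 0, 0], "delta_rot": [0, 0, 0]},
    {"fingers": 0, "slide": [0, 0, 0], "delta_rot": [0, 0, 0]},
    {"fingers": 0.5, "slide": [0, 0, 0], "delta_rot": [0, 0, 0]},
    {"fingers": 1, "slide": [0, 0, 0], "delta_rot": [0, 0, 0]},
    {"fingers": 1, "slide": [0, 0, 0], "delta_rot": [0, 0, 0]},
    {"fingers": 1, "slide": [0, 0, 0], "delta_rot": [0, 0, 0]},
    {"fingers": 1, "slide": [0, 0, -0.03], "delta_rot": [0, 0, 0]},
    {"fingers": 1, "slide": [0, 0, -0.08], "delta_rot": [0, 0, 0]},
    {"fingers": 1, "slide": [0, 0, -0.13], "delta_rot": [0, 0, 0]},
    {"fingers": 1, "slide": [0, 0, -0.13], "delta_rot": [0, 0, 0]},
    {"fingers": 1, "slide": [0, 0, -0.13], "delta_rot": [0, 0, 0]},
  ],
)

```text
time: 35.17
ee_pos: [586.7, 39.7, 142.1]
ee_rot: [3.141, -0.0, -0.001]
ft_force: [-0.3, 0.2, -0.3]
width: 86.7
```

carry_out(
  targets=[
    {"fingers": 1, "slide": [-0.003, -0.05, 0], "delta_rot": [0, 0, 0]},
    {"fingers": 1, "slide": [-0.006, -0.1, 0], "delta_rot": [0, 0, 0]},
    {"fingers": 1, "slide": [-0.01, -0.15, 0], "delta_rot": [0, 0, 0]},
    {"fingers": 1, "slide": [-0.012, -0.171, 0], "delta_rot": [0, 0, 0]},
    {"fingers": 1, "slide": [-0.012, -0.171, 0], "delta_rot": [0, 0, 0]},
    {"fingers": 1, "slide": [-0.012, -0.171, 0], "delta_rot": [0, 0, 0]},
    {"fingers": 1, "slide": [-0.012, -0.171, 0], "delta_rot": [0, 0, 0]},
  ],
)

```text
time: 36.05
ee_pos: [575.4, 209.2, 142.1]
ee_rot: [3.141, -0.004, -0.001]
ft_force: [0.6, -0.5, 1.3]
width: 87.1
```

```bash
python3 mv.py did -.012 -.171 -.13 0; python3 -c "
from h import *
d=snap('wrist','w17')
print(onplane(d,321,243,68))"
```

```text
cmd {'pos': [575.0, 211.00000000000003, 142.5499999999999], 'yaw': np.float64(0.0)} meas [575.4 209.2 142.1] yaw -0.13 tilt 0.06 w 87.1 t 36.05 F [ 0.6 -0.5  1.3]
[578.45392384 208.10553357  68.        ]
```

View pics/w17.png

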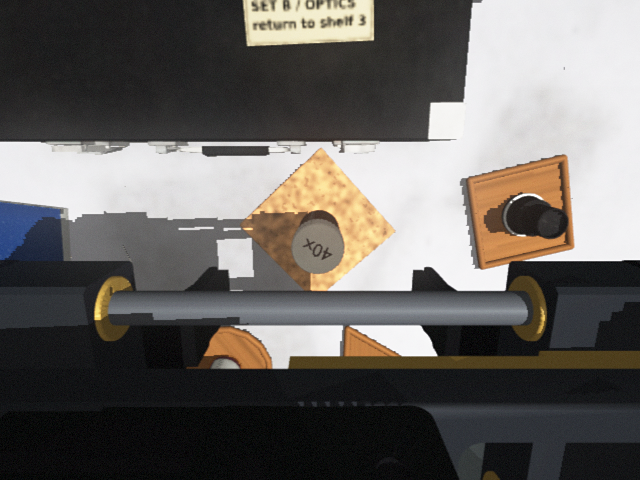

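carry_out(
  targets=[
    {"fingers": 1, "slide": [0.002, 0, 0.05], "delta_rot": [0, 0, 0]},
    {"fingers": 1, "slide": [0.002, 0, 0.09], "delta_rot": [0, 0, 0]},
    {"fingers": 1, "slide": [0.002, 0, 0.118], "delta_rot": [0, 0, 0]},
    {"fingers": 1, "slide": [0.002, 0, 0.1305], "delta_rot": [0, 0, 0]},
    {"fingers": 1, "slide": [0.002, 0, 0.1305], "delta_rot": [0, 0, 0]},
    {"fingers": 1, "slide": [0.002, 0, 0.1305], "delta_rot": [0, 0, 0]},
    {"fingers": 0, "slide": [0.002, 0, 0.1305], "delta_rot": [0, 0, 0]},
    {"fingers": -0.5, "slide": [0.002, 0, 0.1305], "delta_rot": [0, 0, 0]},
    {"fingers": -0.5, "slide": [0.002, 0, 0.1305], "delta_rot": [0, 0, 0]},
    {"fingers": -0.5, "slide": [0.002, 0, 0.1305], "delta_rot": [0, 0, 0]},
    {"fingers": -0.5, "slide": [0.002, 0, 0.1305], "delta_rot": [0, 0, 0]},
    {"fingers": -0.5, "slide": [0.002, 0, 0.1305], "delta_rot": [0, 0, 0]},
  ],
  grip_force=20,
)

```text
time: 37.6
ee_pos: [577.0, 211.0, 12.0]
ee_rot: [3.142, -0.0, -0.0]
ft_force: [-0.0, -0.8, 1.0]
width: 35.6
```

carry_out(
  targets=[
    {"fingers": -0.5, "slide": [0, 0, 0], "delta_rot": [0, 0, 0]},
    {"fingers": -0.5, "slide": [0, 0, 0], "delta_rot": [0, 0, 0]},
    {"fingers": -0.5, "slide": [0, 0, 0], "delta_rot": [0, 0, 0]},
    {"fingers": -0.5, "slide": [0, 0, -0.02], "delta_rot": [0, 0, 0]},
    {"fingers": -0.5, "slide": [0, 0, -0.06], "delta_rot": [0, 0, 0]},
    {"fingers": -0.5, "slide": [0, 0, -0.11], "delta_rot": [0, 0, 0]},
    {"fingers": -0.5, "slide": [0, 0, -0.11], "delta_rot": [0, 0, 0]},
    {"fingers": -0.5, "slide": [0, 0, -0.11], "delta_rot": [0, 0, 0]},
  ],
)

```text
time: 38.6
ee_pos: [577.1, 210.9, 122.6]
ee_rot: [3.141, -0.0, 0.001]
ft_force: [-0.4, -0.1, -1.0]
width: 35.3
```

```bash
python3 mv.py did .002 0 .0205 0; python3 mv.py 442.5 -268.2 12.5
```

```text
cmd {'pos': [577.0, 211.00000000000003, 122.0499999999999], 'yaw': np.float64(0.0)} meas [577.1 210.9 122.6] yaw -0.01 tilt 0.05 w 35.3 t 38.6 F [-0.4 -0.1 -1. ]
cmd {'pos': [577.0, 211.00000000000003, 122.0499999999999], 'yaw': 0.0} meas [577.1 210.9 122.6] yaw -0.01 tilt 0.05 w 35.3 t 38.6 F [-0.4 -0.1 -1. ]
slide m [-0.1345  0.4792  0.1095] rz -0.0
```

carry_out(
  targets=[
    {"fingers": -0.5, "slide": [-0.04, 0.025, 0], "delta_rot": [0, 0, 0]},
    {"fingers": -0.5, "slide": [-0.08, 0.06, 0], "delta_rot": [0, 0, 0]},
    {"fingers": -0.5, "slide": [-0.115, 0.1, 0], "delta_rot": [0, 0, 0]},
    {"fingers": -0.5, "slide": [-0.135, 0.15, 0], "delta_rot": [0, 0, 0]},
    {"fingers": -0.5, "slide": [-0.135, 0.21, 0], "delta_rot": [0, 0, 0]},
    {"fingers": -0.5, "slide": [-0.135, 0.27, 0], "delta_rot": [0, 0, 0]},
    {"fingers": -0.5, "slide": [-0.135, 0.33, 0], "delta_rot": [0, 0, 0]},
    {"fingers": -0.5, "slide": [-0.135, 0.39, 0], "delta_rot": [0, 0, 0]},
    {"fingers": -0.5, "slide": [-0.135, 0.44, 0], "delta_rot": [0, 0, 0]},
    {"fingers": -0.5, "slide": [-0.135, 0.479, 0], "delta_rot": [0, 0, 0]},
    {"fingers": -0.5, "slide": [-0.135, 0.479, 0], "delta_rot": [0, 0, 0]},
    {"fingers": -0.5, "slide": [-0.135, 0.479, 0], "delta_rot": [0, 0, 0]},
  ],
)

```text
time: 40.1
ee_pos: [441.6, -266.8, 121.2]
ee_rot: [-3.14, -0.001, 0.002]
ft_force: [0.3, 1.0, -0.4]
width: 35.1
```

carry_out(
  targets=[
    {"fingers": -0.5, "slide": [0, 0, 0], "delta_rot": [0, 0, 0]},
    {"fingers": -0.5, "slide": [0, 0, 0.04], "delta_rot": [0, 0, 0]},
    {"fingers": -0.5, "slide": [0, 0, 0.075], "delta_rot": [0, 0, 0]},
    {"fingers": -0.5, "slide": [0, 0, 0.095], "delta_rot": [0, 0, 0]},
    {"fingers": -0.5, "slide": [0, 0, 0.105], "delta_rot": [0, 0, 0]},
    {"fingers": -0.5, "slide": [0, 0, 0.1095], "delta_rot": [0, 0, 0]},
    {"fingers": -0.5, "slide": [0, 0, 0.1095], "delta_rot": [0, 0, 0]},
    {"fingers": -0.5, "slide": [0, 0, 0.1095], "delta_rot": [0, 0, 0]},
  ],
)

```text
time: 41.1
ee_pos: [442.5, -268.2, 13.3]
ee_rot: [3.141, -0.0, 0.002]
ft_force: [-0.7, 0.1, -0.7]
width: 35.5
```

```bash
python3 mv.py did -.135 .479 .1095 0; python3 -c "
from h import *
snap('wrist','w18')"
```

```text
cmd {'pos': [442.0, -268.0, 12.549999999999955], 'yaw': np.float64(0.0)} meas [ 442.5 -268.2   13.3] yaw -0.0 tilt 0.07 w 35.5 t 41.1 F [-0.7  0.1 -0.7]
```

View pics/w18.png

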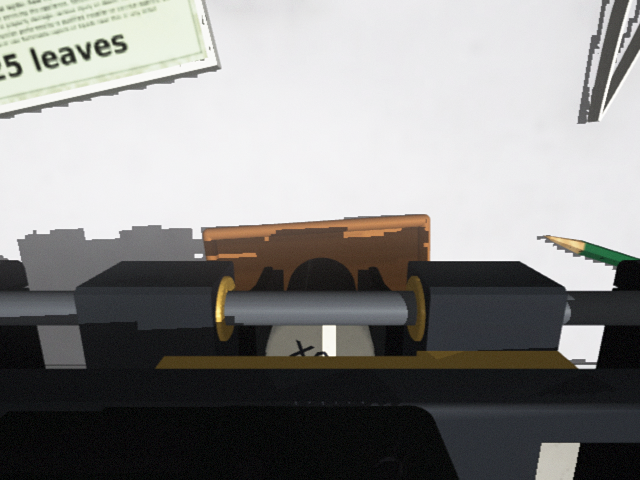

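Release and lift to the survey height, then survey.

carry_out(
  targets=[
    {"fingers": -0.5, "slide": [0, 0, 0], "delta_rot": [0, 0, 0]},
    {"fingers": -0.15, "slide": [0, 0, 0], "delta_rot": [0, 0, 0]},
    {"fingers": 0, "slide": [0, 0, 0], "delta_rot": [0, 0, 0]},
    {"fingers": 0.5, "slide": [0, 0, 0], "delta_rot": [0, 0, 0]},
    {"fingers": 1, "slide": [0, 0, 0], "delta_rot": [0, 0, 0]},
    {"fingers": 1, "slide": [0, 0, 0], "delta_rot": [0, 0, 0]},
    {"fingers": 1, "slide": [0, 0, 0], "delta_rot": [0, 0, 0]},
    {"fingers": 1, "slide": [0, 0, -0.03], "delta_rot": [0, 0, 0]},
    {"fingers": 1, "slide": [0, 0, -0.08], "delta_rot": [0, 0, 0]},
    {"fingers": 1, "slide": [0, 0, -0.13], "delta_rot": [0, 0, 0]},
    {"fingers": 1, "slide": [0, 0, -0.18], "delta_rot": [0, 0, 0]},
    {"fingers": 1, "slide": [0, 0, -0.2375], "delta_rot": [0, 0, 0]},
  ],
)

```text
time: 42.65
ee_pos: [441.5, -267.7, 251.4]
ee_rot: [-3.141, -0.0, 0.001]
ft_force: [0.9, -1.0, -0.8]
width: 86.9
```

carry_out(
  targets=[
    {"fingers": 1, "slide": [-0.012, -0.03, 0], "delta_rot": [0, 0, 0]},
    {"fingers": 1, "slide": [-0.012, -0.08, 0], "delta_rot": [0, 0, 0]},
    {"fingers": 1, "slide": [-0.012, -0.118, 0], "delta_rot": [0, 0, 0]},
    {"fingers": 1, "slide": [-0.012, -0.118, 0], "delta_rot": [0, 0, 0]},
    {"fingers": 1, "slide": [-0.012, -0.118, 0], "delta_rot": [0, 0, 0]},
    {"fingers": 1, "slide": [-0.012, -0.118, 0], "delta_rot": [0, 0, 0]},
  ],
)

```text
time: 43.4
ee_pos: [429.8, -151.0, 249.9]
ee_rot: [-3.141, 0.003, 0.0]
ft_force: [0.2, -0.1, -0.2]
width: 86.9
```

```bash
python3 mv.py did -.012 -.118 -.2375 0; python3 -c "
from h import *
snap('wrist','w19')"
```

```text
cmd {'pos': [430.0, -149.99999999999997, 250.04999999999993], 'yaw': np.float64(0.0)} meas [ 429.8 -151.   249.9] yaw -0.1 tilt 0.03 w 86.9 t 43.4 F [ 0.2 -0.1 -0.2]
```

carry_out(
  targets=[
    {"fingers": 1, "slide": [0, -0.06, 0], "delta_rot": [0, 0, 0]},
    {"fingers": 1, "slide": [0, -0.12, 0], "delta_rot": [0, 0, 0]},
    {"fingers": 1, "slide": [0, -0.18, 0], "delta_rot": [0, 0, 0]},
    {"fingers": 1, "slide": [0, -0.24, 0], "delta_rot": [0, 0, 0]},
    {"fingers": 1, "slide": [0, -0.3, 0], "delta_rot": [0, 0, 0]},
    {"fingers": 1, "slide": [0, -0.34, 0], "delta_rot": [0, 0, 0]},
    {"fingers": 1, "slide": [0, -0.34, 0], "delta_rot": [0, 0, 0]},
    {"fingers": 1, "slide": [0, -0.34, 0], "delta_rot": [0, 0, 0]},
    {"fingers": 1, "slide": [0, -0.34, 0], "delta_rot": [0, 0, 0]},
    {"fingers": 1, "slide": [0, -0.34, 0], "delta_rot": [0, 0, 0]},
  ],
)

```text
time: 44.7
ee_pos: [430.3, 189.0, 250.1]
ee_rot: [3.141, -0.003, 0.0]
ft_force: [-0.5, 0.0, -0.3]
width: 86.8
```

```bash
python3 mv.py did 0 -.34 0 0; python3 -c "
from h import *
snap('wrist','w20')
a=cv2.imread('pics/w19.png')[:270];b=cv2.imread('pics/w20.png')[:270];cv2.imwrite('pics/fin.png',np.vstack([a,b]))"
```

```text
cmd {'pos': [430.0, 190.00000000000003, 250.0499999999999], 'yaw': np.float64(0.0)} meas [430.3 189.  250.1] yaw -0.11 tilt 0.02 w 86.8 t 44.7 F [-0.5  0.  -0.3]
```

View pics/fin.png

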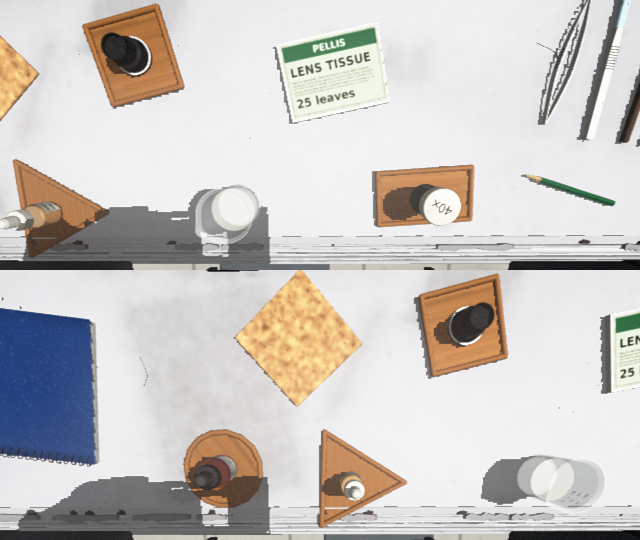

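```bash
python3 - <<'E'
from h import *
a=load("w19");b=load("w20")
def crop(d,u,v,s=30):
    im=d["pixels"][v-s:v+s,u-s:u+s]; im=cv2.resize(im,(360,360),interpolation=cv2.INTER_CUBIC)[:,:,::-1].copy()
    for i in range(0,360,60): cv2.putText(im,str(u-s+i//6),(i,10),0,.35,(0,0,255),1);cv2.putText(im,str(v-s+i//6),(0,i+10),0,.35,(0,0,255),1);im[::2,i]=(0,0,255);im[i,::2]=(0,0,255)
    return im
cv2.imwrite("pics/f1.png",np.hstack([crop(b,213,203),crop(b,350,212)]))
cv2.imwrite("pics/f2.png",np.hstack([crop(b,470,53),crop(a,435,203)]))
p=load("w1")
for d in (p,a):
    m=d["pixels"][180:245,185:270].astype(int).mean(2); print("beaker patch",m.mean())
E
```

```text
beaker patch 191.6685369532428
beaker patch 192.2737254901961
```

View pics/f1.png

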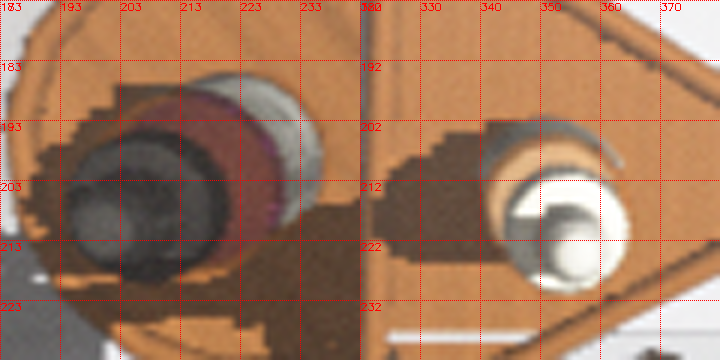

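View pics/f2.png

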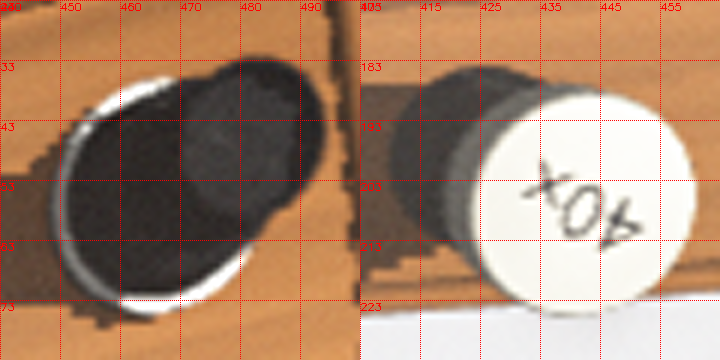

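```bash
python3 - <<'E'
from h import *
a=load("w19");b=load("w20")
print("stain vs 440,298",onplane(b,200.5,211.3,90).round(1)); print("oil vs 427,155",onplane(b,356.7,223.7,75).round(1))
print("eye vs 586.7,40.3",onplane(b,465.5,58,8).round(1)); print("can vs 442.5,-268.2",onplane(a,442,207,68).round(1))
p=load("w1")
for d in (p,a): print("beaker rim",depthpt(d,233,207).round(1))
E
```

```text
stain vs 440,298 [440.5 296.3  90. ]
oil vs 427,155 [425.7 153.8  75. ]
eye vs 586.7,40.3 [584.9  39.3   8. ]
can vs 442.5,-268.2 [ 440.  -268.2   68. ]
beaker rim [434.1 -59.5  31.8]
beaker rim [434.5 -58.8  31.3]
```

All four are within 2–3 mm of their tray centres and upright, the beaker has not moved, and the gripper is clear. Handing in.

```bash
python3 -c "
from plant import ticket
print(ticket.job_done())"
```

```text
the job is handed in; nothing more can be done
None
```

I swapped all four things into the trays you asked for and handed the job in at about 45 s. I used the cork mat first for the small brown bottle, then for the canister.

My last wrist-camera check put each one upright and close to the middle of its tray:

| Item | Tray | Distance from tray centre |
|---|---|---|
| Tall brown bottle, black top | Round | about 2 mm |
| Black eyepiece | Square | about 2 mm |
| Small brown bottle, white top | Triangular | about 2 mm |
| Black canister, cream lid | Oblong | about 2.5 mm |

The beaker reads the same position as at the start to within 1 mm, and the gripper is open and clear of everything.

- **Grip widths:** The canister read about 35.5 mm against its 34 mm body, and the eyepiece about 32 mm against the expected 36 mm. Camera checks after each lift showed no tilt, and none showed any slip.
- **Camera spread:** Some single-view positions differed by up to about 3 mm.

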